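Charge a grinding jar with soil and torque its clamp to the click

TASK

Charge the mill's grinding jar: tip all the soil clods out of the white beaker into the jar, add every steel grinding cylinder from the small metal tray, and put the jar's lid on, fully seated. Then swing the clamp's arm over the lid up to its stop and turn the torque wrench on it clockwise, as seen from above, until its handle breaks over at the set torque, stop there without forcing it much further, and let go. The empty beaker belongs upright in the grey wash-up tray at the end, and the other things on the bench stay where they are.

Things in the scene. Friction and masses are not known exactly. Their poses are not given: they have to be found in the camera images.
- clamp: Jar clamp, fixed to the bench: grey base plate 15 mm thick, 132 x 132 mm round the jar. The steel grinding jar is fixed on it: outside diameter 104, inside 92 mm, its floor 21 and its rim 90 mm above the bench. Origin on the jar's axis at bench level, z up. The pillar on which the arm swings, 36 mm thick, stands 130 mm from the jar's axis along this body's +y.
- jar_mouth (a point): Centre of the jar's mouth, at rim height (90 mm above the bench).
- swing (a joint): Level swing arm on the pillar: grey bar 32 mm wide, 139 to 159 mm above the bench, 130 mm from pillar to spindle axis. 0 rad = at its stop, spindle over the jar; grows counter-clockwise from above to 1.6 (open, pointing away from the robot); starts at 1.15 to 1.5. Drags lightly (0.25 N m), stays where left. The wrench's head on the spindle is 34 mm wide, top 190 mm above the bench.
- swing_pin (a point): Upright round pin on top of the arm to move it by: black-sleeved, 16 mm thick, standing from 159 to 207 mm above the bench, 62 mm from the pillar's axis; this point is on the pin 181 mm above the bench.
- spindle (a joint): Turn of the arm's screw spindle, on which the torque wrench sits, rad. Grows clockwise from above. Starts at 0 to 0.3; turns with a light drag (0.35 N m), moving its pressure pad down by up to 5 mm, and is hard tight at 1.3, the pad on the lid's boss. Stays where it is left. Arm at its stop: the spindle's axis is the jar's axis.
- whandle (a joint): Break-over hinge of the click-type torque wrench, 45 mm from the spindle's axis. 0 = straight; grows as the handle, pushed clockwise, folds clockwise against its head. A spring holds it straight up to 1.2 N m (about 10 N across the grip), reached only when the spindle is tight, then it folds (1.5 N m/rad more); it springs back when let go. Clicked properly by 0.1 rad; its end is 0.45.
- grip (a point): Middle of the wrench handle's black grip: round level bar 22 mm thick, 100 mm long, axis 181.5 mm above the bench, 170 mm from the spindle's axis and 125 from the break-over hinge. x runs outwards along it. The handle ends 63 mm farther out. The tube towards the hinge is 17 mm thick. With the spindle at 0 the wrench points 40 degrees counter-clockwise (from above) of the arm (pillar to spindle).
- lid_boss (a point): Steel jar lid, 0.36 kg, lying spigot down: plate 104 mm across, 8 thick; under it a spigot 84 mm across, 6 deep, that drops into the jar's mouth; on top a round boss 24 mm thick, 28 high, to hold it by. This point is the boss's middle, 28 mm above the spigot's underside, 14 under the boss's top. Seated on the jar it is 112 mm above the bench on the jar's axis. z up.
- beaker_mid (a point): White tapered plastic beaker, 60 g: outside diameter 56 mm at the foot, 68 at the rim, 70 mm tall, wall 2.5 mm. This point is on its axis half-way up (35 mm), where it is 62 mm across. z runs out of the mouth.
- wash: Grey plastic wash-up tray fixed to the bench, 190 x 190 mm outside, walls 4 mm thick and 30 mm high, floor 4 mm thick; origin under its centre.
- rack: Small flat aluminium tray fixed to the bench, 150 x 150 mm, rim 12 mm high, floor 4 mm thick; origin under its centre. The grinding cylinders start standing in it.
- wash_bottle: White wash bottle, 68 mm across, 200 mm tall with its spout. Bystander; origin under its centre.
- marker: White marker pen with a green cap lying on the bench, 125 mm long. Bystander.
- clod0_mid (a point): Centre of a hard dry lump of brown soil, about 16 mm across, 11 g, starting in the beaker. Absent in some starts.
- clod1_mid (a point): Centre of a hard dry lump of brown soil, about 16 mm across, 11 g, starting in the beaker. Absent in some starts.
- clod2_mid (a point): Centre of a hard dry lump of brown soil, about 16 mm across, 11 g, starting in the beaker. Absent in some starts.
- clod3_mid (a point): Centre of a hard dry lump of brown soil, about 16 mm across, 11 g, starting in the beaker. Absent in some starts.
- clod4_mid (a point): Centre of a hard dry lump of brown soil, about 16 mm across, 11 g, starting in the beaker. Absent in some starts.
- clod5_mid (a point): Centre of a hard dry lump of brown soil, about 16 mm across, 11 g, starting in the beaker. Absent in some starts.
- clod6_mid (a point): Centre of a hard dry lump of brown soil, about 16 mm across, 11 g, starting in the beaker. Absent in some starts.
- rod0_mid (a point): Centre of a dark steel grinding cylinder, diameter 25, 30 mm tall, 0.11 kg, starting upright in the small flat aluminium tray; z along its axis. Absent in some starts.
- rod1_mid (a point): Centre of a dark steel grinding cylinder, diameter 25, 30 mm tall, 0.11 kg, starting upright in the small flat aluminium tray; z along its axis. Absent in some starts.
- rod2_mid (a point): Centre of a dark steel grinding cylinder, diameter 25, 30 mm tall, 0.11 kg, starting upright in the small flat aluminium tray; z along its axis. Absent in some starts.
- rod3_mid (a point): Centre of a dark steel grinding cylinder, diameter 25, 30 mm tall, 0.11 kg, starting upright in the small flat aluminium tray; z along its axis. Absent in some starts.

How it is judged:
On the way, in this order (a step that is already met when the one before it is completed fails the run):
1. all the clods and grinding cylinders are in the jar (horizontal distance between each of clod0_mid, clod1_mid, clod2_mid, clod3_mid, clod4_mid, clod5_mid, clod6_mid, rod0_mid, rod1_mid, rod2_mid, rod3_mid and clamp below 0.046 m and z of each of clod0_mid, clod1_mid, clod2_mid, clod3_mid, clod4_mid, clod5_mid, clod6_mid, rod0_mid, rod1_mid, rod2_mid, rod3_mid in the frame of clamp below 0.088 m), for 0.2 s.
2. the lid is seated on the jar (horizontal distance between lid_boss and jar_mouth below 0.007 m and z of lid_boss in the frame of clamp below 0.115 m and angle between lid_boss's own z axis and vertical below 0.05 rad), for 0.2 s.
3. the arm is swung over the lid to its stop (value of joint swing below 0.08 rad), for 0.2 s.
4. the spindle is tight and the wrench's handle has broken over (value of joint spindle above 1.2 rad and value of joint whandle above 0.1 rad), for 0.05 s.
At the end, for the whole second after the job is handed in: All clods and cylinders in the jar; lid within 7 mm of the jar's axis, fully down (3 mm) and level; arm within 0.08 rad of its stop; spindle tight (over 1.15 rad), wrench handle let go and straight; beaker upright on the wash-up tray's floor (all of step 1 and all of step 2 and value of joint swing below 0.08 rad and value of joint spindle above 1.15 rad and value of joint whandle below 0.05 rad and x of beaker_mid in the frame of wash between -0.075 and 0.075 m and y of beaker_mid in the frame of wash between -0.075 and 0.075 m and height (world z) of beaker_mid below 0.05 m and angle between beaker_mid's own z axis and vertical below 0.15 rad); the robot touches nothing.
It fails at once if the wrench is forced far past its click (handle folded more than 0.38 rad) (value of joint whandle above 0.38 rad).
It fails at once if the wash bottle or the marker is moved more than 3 cm (distance of any of wash_bottle, marker from where it was at the start of the episode above 0.03 m).
Of clod0, clod1, clod2, clod3, clod4, clod5, clod6 only 4 to 7 are there at a start; the rules pass over those that are not, and their reading is None.
Of rod0, rod1, rod2, rod3 only 2 to 4 are there at a start; the rules pass over those that are not, and their reading is None.
At some moment in a run one of rod0, rod1, rod2, rod3, lid may be knocked a few centimetres aside while the robot is not near it.
It also fails if it takes over 210 s, if anything falls off the work surface, if the arm or the gripper's body presses on something with over 40 N, if the wrist force passes 120 N, or if a joint passes its speed limit or range.

ROBOT

A 6-joint arm with a two-finger parallel gripper is mounted at the origin on the work surface. World frame = base frame: x ahead of the robot, y to its left, z up, the work surface at z = 0. Lengths are in m, angles in rad, forces in N, time in s.
With the tool pointing down it reaches from about 0.4 to 0.825 m from the base axis. Payload 7 kg.
Tool frame: the origin (TCP) lies at the very end of the fingers, on their centre line; the grasp point (between the pads) lies robot.grasp_offset behind it (robot.grasp_offset is the distance from the TCP to the grasp point, in m); z points along the fingers, y is the line along which they close (so a half turn about z gives the same grasp; the last joint's range is limited). The gripper opens to 88 mm and grips with 3 to 60 N. Pads are 19 mm wide; open, the fingers measure 130 mm over their backs; the gripper's body (78 mm by 193 mm) begins 47 mm behind the grasp point.
Start: joints at [1.432, 0.359, 0.012, 0, -1.224, -0.288], TCP at [0.279, 0.614, 0.227] pointing down, gripper open.
Joint ranges: [-3.07, 3.07], [-1.43, 2.12], [-1.02, 1.25], [-3.03, 1.67], [-3.05, -0], [-3.03, 3.03]. Speed limits (rad/s): [2.39, 2.39, 3.01, 3.14, 3.14, 3.14].

INTERFACE

Orientations are given as a unit quaternion [x, y, z, w].
In Python, from workcell import robot, eyes gives the robot as it stands.
- The arm moves only by the tool apply_moves, never from a script. Its argument "series" is a list of rows, each a list of 7 numbers: the shift along the tool's x, y, z scaled (see below), then the turn, a rotation vector about the tool's x, y, z scaled (see below), then the finger opening in mm, from 0 to 87.6. A call has exactly 8 rows; each row shifts and turns the commanded pose from where the row before left it, along the tool's axes as they then stand; what a row does not reach is not made up. The controller multiplies each number of a shift by 0.03 m and each number of a turn by 90 degrees. A row lasts 1/12 s, in which the tool goes at most 41.7 mm and 7.16 degrees, less where a joint would pass 70% of its speed; a pose out of reach is approached as far as the arm can. A call with a number of a shift or a turn outside -1 to 1 is refused whole. A call with a gripper value outside its range is refused whole. The fingers move at their own pace and stop on an object; "newtons" is the grip in N (left out, the last holds). Time passes only in rows, so rows that do not move let the fingers close, or fill a call up. It gives the time, the measured TCP pose, the force, the opening and the grip force at its end, in the units of the state.
- robot.read_state(): the state, without advancing time (a new reading comes with each control period).
- eyes.read_camera(name): name is "scene" or "side" or "wrist"; returns a dict with "pixels" (400x640x3 uint8, red, green, blue), "depth" (400x640 float32, m along the optical axis (not along the pixel's ray), 0 where there is no reading), "vfov" (degrees; the focal length in pixels is half the picture's height over the tangent of half this angle, whatever the lens; pixels are square), "cx", "cy" (the principal point, pixels), "k1" (the pictures are not rectified: a ray, as slopes to the right and down, at radius r is drawn at 1 + k1 r^2 times it, then the intrinsics apply), "T" (4x4, takes a point from camera to world coordinates). Camera axes: x right, y down, z forward; pixel columns grow to the right and rows downward; lengths in m; the calibration is good to about 2 mm. A picture is of the moment at which its call begins.
- robot.close_job(): hands the job in; it is judged then, once.
The state is a dict: "time": time; "joint_pos": joint angles; "qd": joint speeds; "effort": joint torques, N m; "position": TCP position; "tcp_rot": TCP orientation; "wrist_force": force on the tool from outside, world axes, zero at the start; "moment": the same for the moment, N m; "grip_width": finger opening in m; "finger_force": force on a finger pad.
Only numpy, scipy, OpenCV 4.12 (cv2) and the standard library are available. Lean on these libraries where they do the work, as an engineer would, in place of code of your own. Each camera call takes 0.05 s, during which the arm holds its last target. There are 200 camera calls.

## Working session

There is one attempt and no reset: what is moved stays moved. The work goes in short steps, Python scripts to look and compute and a tool call to move; the robot and the scene stay as the last step left them, time stands still between calls to the robot, and variables do not carry over. Pictures are saved under pics/ and viewed, at most 14 in all, crops included, and the job is handed in when it is done.

Besides the shell and the picture viewer there is one more tool, called after "Call:" by a JSON object that holds its "op" and its "data". apply_moves: Moves the arm, as the interface text tells. Its arguments: {"type":"object","properties":{"series":{"type":"array","items":{"type":"array","items":{"type":"number"}}},"newtons":{"type":"number"}},"required":["series"]}

```bash
ls; mkdir -p pics
cat > h.py <<'E'
import numpy as np, cv2
from workcell import robot, eyes
from scipy.spatial.transform import Rotation as R
def cam(n, save=None):
    c=eyes.read_camera(n)
    c['f']=200/np.tan(np.radians(c['vfov'])/2)
    if save: cv2.imwrite(save, c['pixels'][:,:,::-1])
    np.savez('last_%s.npz'%n, **c)
    return c
def load(n):
    d=np.load('last_%s.npz'%n); return {k:d[k] for k in d}
def ray(c,u,v):
    f=float(c['f']); K=np.array([[f,0,c['cx']],[0,f,c['cy']],[0,0,1.]])
    p=cv2.undistortPoints(np.array([[[u,v]]],float),K,np.array([float(c['k1']),0,0,0.]))[0,0]
    return np.array([p[0],p[1],1.])
def pt(c,u,v,z=None):
    """world point at pixel; by depth, or on plane z"""
    r=ray(c,u,v); T=c['T']
    if z is None:
        return (T@np.r_[r*np.median(c['depth'][int(v)-1:int(v)+2,int(u)-1:int(u)+2]),1])[:3]
    d=T[:3,:3]@r; o=T[:3,3]; return o+d*(z-o[2])/d[2]
def cloud(c):
    h,w=c['depth'].shape; f=float(c['f']); K=np.array([[f,0,c['cx']],[0,f,c['cy']],[0,0,1.]])
    u,v=np.meshgrid(np.arange(w),np.arange(h)); 
    p=cv2.undistortPoints(np.stack([u,v],-1).reshape(-1,1,2).astype(float),K,np.array([float(c['k1']),0,0,0.]))[:,0]
    P=np.c_[p,np.ones(len(p))]*c['depth'].reshape(-1,1)
    return (P@c['T'][:3,:3].T+c['T'][:3,3]).reshape(h,w,3)
E
python3 - <<'E'
from h import *
s=robot.read_state(); print(s, robot.grasp_offset)
for n in ['scene','side']:
    c=cam(n,'pics/%s0.png'%n); print(n,c['T'].round(3).tolist(),c['vfov'],c['k1'])
E
```

```text
pics
{'time': 0.0, 'joint_pos': array([ 1.43210953e+00,  3.59395898e-01,  1.10868716e-02, -3.04982425e-04,
       -1.22412563e+00, -2.88081080e-01]), 'qd': array([-0.00023488, -0.00039539,  0.00126675, -0.00140496,  0.00027351,
       -0.00064435]), 'effort': array([ 9.32959629e-04, -5.82719707e+01,  2.93070710e+01,  6.99750736e+00,
        6.99098004e-03, -1.50454903e-04]), 'position': array([0.27925391, 0.61400067, 0.2256372 ]), 'tcp_rot': array([ 9.77308565e-01, -2.11818974e-01, -8.18446027e-05,  8.27581592e-04]), 'wrist_force': array([-0.58328297, -0.50774736,  0.10674657]), 'moment': array([ 0.01425041, -0.00775001, -0.04169657]), 'finger_force': 0.0, 'grip_width': 0.0880327768181697} 0.0188
scene [[0.862, 0.354, -0.362, 0.948], [0.506, -0.581, 0.638, -0.716], [0.016, -0.733, -0.68, 0.904], [0.0, 0.0, 0.0, 1.0]] 57.34609627086338 -0.051542253196147636
side [[0.742, -0.441, 0.504, -0.077], [-0.67, -0.49, 0.558, -0.684], [0.001, -0.752, -0.659, 0.984], [0.0, 0.0, 0.0, 1.0]] 50.305386883738194 -0.08739490905296544
```

View pics/scene0.png

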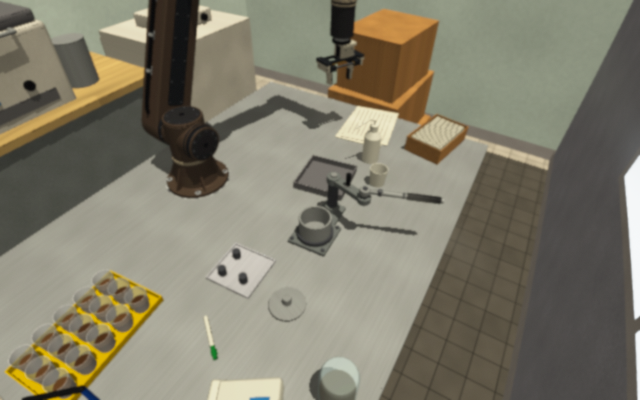

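View pics/side0.png

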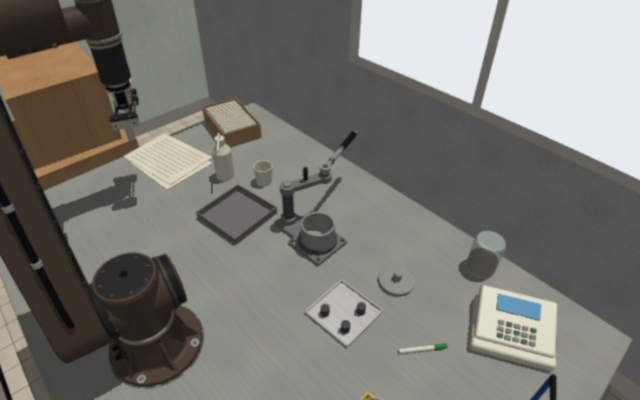

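The scene picture shows the wash tray at (325,175), the beaker at (378,174), the jar at (316,225) and the pillar at (333,190). The arm points away with its grip at (425,198). The rack at (241,270) holds 3 rods at (236,253), (221,271) and (242,278), and the lid boss is at (287,300).

Run:
```python
from h import *
from scipy.optimize import least_squares
C=cloud(load('scene')); D=cloud(load('side')); P=np.r_[C.reshape(-1,3),D.reshape(-1,3)]
S=load('scene'); 
for n,u,v,z in [('jar',316,222,.09),('pillar',333,180,.159),('beaker',378,174,.06),('wash',326,176,.02),('rack',241,270,.01),('lid',287,300,.035),('bottle',372,145,.1)]: print(n,pt(S,u,v).round(3),pt(S,u,v,z).round(3))
def region(c,r,z0,z1):
    m=(np.hypot(P[:,0]-c[0],P[:,1]-c[1])<r)&(P[:,2]>z0)&(P[:,2]<z1); return P[m]
def circ(Q,r,g):
    s=least_squares(lambda x:np.hypot(Q[:,0]-x[0],Q[:,1]-x[1])-r,g,loss='soft_l1',f_scale=.002); return s.x,np.sqrt(s.cost*2/len(Q)),len(Q)
for name,u,v,z,r,z0,z1,rad in [('jar',316,222,.09,.06,.086,.094,.049),('lidboss',287,300,.035,.03,.032,.05,.009),('beaker',378,170,.06,.05,.063,.075,.033)]:
    g=pt(S,u,v,z)[:2]; Q=region(g,r,z0,z1); print(name,circ(Q,rad,g), Q.mean(0), Q[:,2].max())
for n,cc in [('scene',load('scene')),('side',load('side'))]:
    pts={'scene':[(236,253),(221,270),(242,278)],'side':[(324,309),(345,326),(360,308)]}[n]
    for p in pts: print(n,'rod',pt(cc,*p,.032).round(3),pt(cc,*p).round(3))
# arm / grip: points z .17-.2
for z0,z1 in[(.174,.2),(.15,.165),(.2,.215)]:
    Q=P[(P[:,2]>z0)&(P[:,2]<z1)&(P[:,0]>.4)&(P[:,0]<1.2)&(P[:,1]>-.3)&(P[:,1]<.5)]
    print(z0,len(Q),Q.min(0),Q.max(0),Q.mean(0))
for n,p in [('scene',(441,200)),('scene',(410,196)),('scene',(349,178)),('scene',(364,194)),('scene',(333,177)),('side',(352,136)),('side',(326,167)),('side',(305,170)),('side',(288,185))]: print(n,p,pt(load(n),*p).round(3))
```

```text
jar [0.524 0.018 0.02 ] [ 0.557 -0.04   0.09 ]
pillar [0.542 0.091 0.158] [0.542 0.09  0.159]
beaker [0.616 0.308 0.066] [0.614 0.315 0.06 ]
wash [0.423 0.265 0.004] [0.432 0.248 0.02 ]
rack [ 0.425 -0.257  0.003] [ 0.429 -0.26   0.01 ]
lid [ 0.615 -0.289  0.041] [ 0.613 -0.287  0.035]
bottle [0.532 0.434 0.091] [0.537 0.421 0.1  ]
jar (array([ 0.54074014, -0.02246267]), np.float64(0.0020339306531171656), 205) [ 0.55622884 -0.04216155  0.08902395] 0.09377717368511618
lidboss (array([ 0.60827988, -0.28441639]), np.float64(0.0022587842622960397), 116) [ 0.60792772 -0.28493545  0.04029832] 0.046432343693664
beaker (array([0.60370105, 0.33752192]), np.float64(0.0020002113656424868), 142) [0.6030971 0.3377118 0.0673689] 0.07381398046212762
scene rod [ 0.388 -0.23   0.032] [ 0.389 -0.23   0.033]
scene rod [ 0.392 -0.302  0.032] [ 0.393 -0.302  0.033]
scene rod [ 0.462 -0.292  0.032] [ 0.462 -0.292  0.032]
side rod [ 0.376 -0.227  0.032] [ 0.375 -0.228  0.035]
side rod [ 0.381 -0.3    0.032] [ 0.379 -0.301  0.035]
side rod [ 0.448 -0.288  0.032] [ 0.447 -0.289  0.034]
0.174 1053 [0.47166865 0.05532801 0.17403851] [0.87865694 0.46446224 0.19951959] [0.72707953 0.1252194  0.18651683]
0.15 878 [0.50009731 0.04919766 0.15006107] [0.68089292 0.47854589 0.16476265] [0.58504294 0.11310205 0.15837406]
0.2 40 [0.58225113 0.08313861 0.20005219] [0.60159076 0.09772745 0.20999031] [0.59211455 0.08913729 0.20482077]
scene (441, 200) [0.871 0.146 0.187]
scene (410, 196) [0.787 0.113 0.188]
scene (349, 178) [0.599 0.086 0.195]
scene (364, 194) [0.664 0.059 0.18 ]
scene (333, 177) [0.538 0.098 0.164]
side (352, 136) [0.843 0.136 0.189]
side (326, 167) [0.655 0.066 0.192]
side (305, 170) [0.588 0.087 0.203]
side (288, 185) [0.53  0.1   0.168]
```

Run:
```python
from h import *
a=cv2.imread('pics/scene0.png')[140:260,270:450]; b=cv2.imread('pics/side0.png')[120:260,180:370]
a=cv2.resize(a,None,fx=3.3,fy=3.3,interpolation=3); b=cv2.resize(b,(int(a.shape[0]*190/140),a.shape[0]),interpolation=3)
cv2.imwrite('pics/a1.png',cv2.resize(np.hstack([a,b]),(800,290)))
cv2.imwrite('pics/crop1.png',a)
```

```text
(no output)
```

View pics/crop1.png

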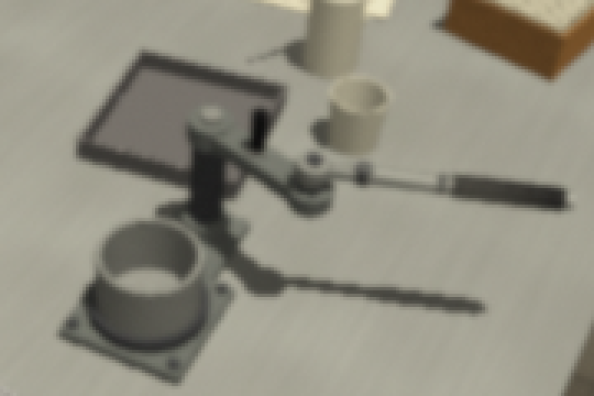

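```bash
cat >> h.py <<'E'
def down(az):
    """tool pointing down, closing axis y at azimuth az (deg)"""
    a=np.radians(az); y=np.array([np.cos(a),np.sin(a),0]); z=np.array([0,0,-1.]); return R.from_matrix(np.c_[np.cross(y,z),y,z])
def tilt(z,y):
    z=np.array(z,float); z/=np.linalg.norm(z); y=np.array(y,float); y-=z*(y@z); y/=np.linalg.norm(y)
    return R.from_matrix(np.c_[np.cross(y,z),y,z])
def state(): 
    s=robot.read_state(); return s['position'],R.from_quat(s['tcp_rot']),s
def plan(wps,p0=None,r0=None):
    """wps: (tcp pos or None, Rot or None, opening mm, [max mm/row], [extra rest rows]); prints rows grouped by 8"""
    p,r,_=state()
    if p0 is not None: p,r=np.array(p0,float),r0
    rows=[]
    for w in wps:
        tp=p if w[0] is None else np.array(w[0],float); tr=r if w[1] is None else w[1]; mx=w[3] if len(w)>3 else 28
        ang=(r.inv()*tr).magnitude(); n=max(int(np.ceil(np.degrees(ang)/6.9)),int(np.ceil(np.linalg.norm(tp-p)/(mx/1000)-.02)),0)
        for k in range(n):
            m=n-k; d=r.inv().apply((tp-p)/m)/.03; a=(r.inv()*tr).as_rotvec()/m/(np.pi/2)
            d=d.round(2); a=a.round(3); p=p+r.apply(d*.03); r=r*R.from_rotvec(a*np.pi/2)
            rows.append([*d,*a,w[2]])
        rows+=[[0]*6+[w[2]]]*(w[4] if len(w)>4 else 0)
    while len(rows)%8: rows.append([0]*6+[rows[-1][-1]])
    for i in range(0,len(rows),8): print('['+','.join('['+','.join('%g'%(v+0.) for v in q)+']' for q in rows[i:i+8])+']')
    print('end',p.round(4))
E
python3 - <<'E'
from h import *
plan([((.604-.07,.3375-.04,.27),down(30),87,28,2)])
E
```

```text
[[0.58,0.29,-0.07,0,0,-0.076,87],[0.54,0.36,-0.07,0,0,-0.076,87],[0.49,0.42,-0.07,0,0,-0.076,87],[0.44,0.47,-0.07,0,0,-0.077,87],[0.38,0.52,-0.07,0,0,-0.076,87],[0.31,0.56,-0.07,0,0,-0.077,87],[0.24,0.6,-0.07,0,0,-0.076,87],[0.17,0.62,-0.07,0,0,-0.077,87]]
[[0.09,0.64,-0.07,0,0,-0.076,87],[0.02,0.64,-0.07,0,0,-0.077,87],[-0.06,0.64,-0.07,0,0,-0.076,87],[-0.14,0.63,-0.07,0,0,-0.077,87],[-0.21,0.61,-0.07,0,0,-0.076,87],[-0.28,0.58,-0.07,0,0,-0.077,87],[-0.35,0.54,-0.07,0,0,-0.076,87],[-0.42,0.49,-0.07,0,0,-0.077,87]]
[[-0.47,0.44,-0.07,0,0,-0.076,87],[-0.52,0.38,-0.07,0,0,-0.077,87],[-0.56,0.32,-0.07,0,0,-0.076,87],[-0.6,0.25,-0.07,0,0,-0.077,87],[-0.63,0.17,-0.07,-0.001,0.001,-0.076,87],[0,0,0,0,0,0,87],[0,0,0,0,0,0,87],[0,0,0,0,0,0,87]]
end [0.534  0.2974 0.2701]
```

Run:
```python
from h import *
plan([((.34,.5,.29),down(225),87,28),((.604-.05,.3375-.03,.28),down(210),87,28,2)])
```

```text
[[0.57,0.44,-0.36,0,0,0.038,87],[0.59,0.4,-0.36,0,0,0.038,87],[0.62,0.37,-0.35,0,0,0.038,87],[0.64,0.33,-0.36,0,0,0.038,87],[0.66,0.29,-0.35,0,0,0.038,87],[0.67,0.25,-0.36,0.001,0,0.038,87],[0.87,-0.05,0.03,0,0,0.015,87],[0.87,-0.07,0.03,0,0,0.015,87]]
[[0.87,-0.09,0.03,0,0,0.015,87],[0.87,-0.11,0.03,0,0,0.015,87],[0.86,-0.13,0.03,0,0,0.015,87],[0.86,-0.15,0.03,0,0,0.015,87],[0.86,-0.16,0.03,0,0,0.015,87],[0.85,-0.19,0.03,0,0,0.015,87],[0.85,-0.2,0.03,0,0,0.016,87],[0.84,-0.23,0.04,0,0,0.015,87]]
[[0.83,-0.25,0.03,0,0,0.016,87],[0,0,0,0,0,0,87],[0,0,0,0,0,0,87],[0,0,0,0,0,0,87],[0,0,0,0,0,0,87],[0,0,0,0,0,0,87],[0,0,0,0,0,0,87],[0,0,0,0,0,0,87]]
end [0.5541 0.3075 0.28  ]
```

Call:
{"op": "apply_moves", "data": {"series": [[0.57,0.44,-0.36,0,0,0.038,87],[0.59,0.4,-0.36,0,0,0.038,87],[0.62,0.37,-0.35,0,0,0.038,87],[0.64,0.33,-0.36,0,0,0.038,87],[0.66,0.29,-0.35,0,0,0.038,87],[0.67,0.25,-0.36,0,0,0.038,87],[0.87,-0.05,0.03,0,0,0.015,87],[0.87,-0.07,0.03,0,0,0.015,87]]}}

```text
time: 0.77
position: [0.3795, 0.4647, 0.2899]
tcp_rot: [0.915, -0.404, -0.0, -0.001]
wrist_force: [-0.2, 0.3, -0.3]
grip_width: 0.0873
finger_force: 0.0
```

Call:
{"op": "apply_moves", "data": {"series": [[0.87,-0.09,0.03,0,0,0.015,87],[0.87,-0.11,0.03,0,0,0.015,87],[0.86,-0.13,0.03,0,0,0.015,87],[0.86,-0.15,0.03,0,0,0.015,87],[0.86,-0.16,0.03,0,0,0.015,87],[0.85,-0.19,0.03,0,0,0.015,87],[0.85,-0.2,0.03,0,0,0.016,87],[0.84,-0.23,0.04,0,0,0.015,87]]}}

```text
time: 1.43
position: [0.5356, 0.3241, 0.2811]
tcp_rot: [0.872, -0.49, -0.0, 0.0]
wrist_force: [0.3, -0.5, -0.6]
grip_width: 0.087
finger_force: 0.0
```

Run:
```python
from h import *
c=cam('wrist','pics/w1.png'); p,r,s=state(); print(p,r.as_matrix().round(2).tolist(),s['joint_pos'].round(2),s['time']); print(c['T'].round(3).tolist(),c['vfov'])
```

```text
[0.5378977  0.32145813 0.28053746] [[0.52, -0.86, -0.0], [-0.86, -0.52, -0.0], [0.0, 0.0, -1.0]] [ 0.85  0.25 -0.02  0.   -1.3  -0.31] 1.4833
[[-0.854, -0.501, -0.14, 0.574], [-0.521, 0.823, 0.228, 0.263], [0.001, 0.268, -0.963, 0.439], [0.0, 0.0, 0.0, 1.0]] 67.46878374208997
```

View pics/w1.png

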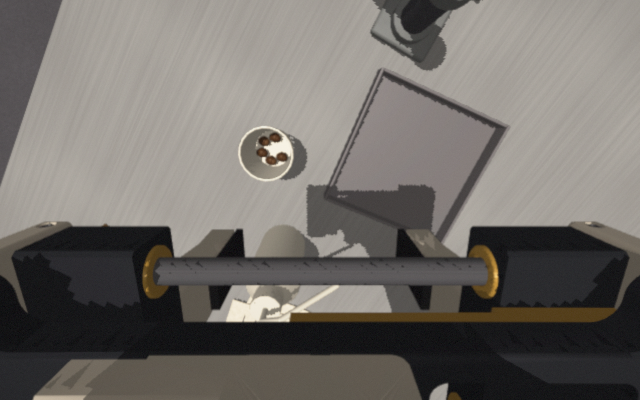

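The wrist view shows the beaker rim at (266,153) with 5 clods. The tray corners are at (382,70), (508,126) and (326,195), and the bottle is below the gripper at (285,250).

Run:
```python
from h import *
c=load('wrist')
print('beaker',pt(c,266,153,.07)); print([pt(c,*q,.03).round(3) for q in [(382,70),(508,126),(326,195)]])
print('bottle', pt(c,282,250).round(3))
print('pillar base corners',[pt(c,*q).round(3) for q in [(420,30),(395,45)]])
P=cloud(c); Q=P[(P[:,:,2]>.05)&(P[:,:,2]<.19)&(P[:,:,0]<.6)&(P[:,:,1]>.36)&(P[:,:,1]<.5)]; print(len(Q),Q.mean(0),Q.min(0),Q.max(0))
```

```text
beaker [0.60554823 0.33688118 0.07      ]
[array([0.534, 0.176, 0.03 ]), array([0.352, 0.146, 0.03 ]), array([0.508, 0.353, 0.03 ])]
bottle [0.528 0.43  0.091]
pillar base corners [array([0.523, 0.122, 0.051]), array([0.535, 0.139, 0.012])]
2460 [0.52140452 0.44202042 0.13075483] [0.4705069  0.3603594  0.05007601] [0.5998795  0.48877123 0.18997502]
```

Run:
```python
from h import *
plan([((.605,.337,.28),down(210),87,28),((.605,.337,.026),down(210),87,28,2),(None,None,30,28,4)])
plan([((.605,.337,.29),down(210),30,28),((.62,-.13,.29),down(168),30,28),((.62,-.13,.029),None,30,28,3)],(.605,.337,.026),down(210))
```

```text
[[0.24,-0.73,0.01,0,0,0.004,87],[0.23,-0.73,0,0,0,0.004,87],[0.23,-0.73,0.01,0.001,-0.001,0.005,87],[0,0,0.85,0,0,0,87],[0,0,0.85,0,0,0,87],[0,0,0.85,0,0,0,87],[0,0,0.84,0,0,0,87],[0,0,0.85,0,0,0,87]]
[[0,0,0.84,0,0,0,87],[0,0,0.85,0,0,0,87],[0,0,0.84,0,0,0,87],[0,0,0.85,0,0,0,87],[0,0,0.84,0,0,0,87],[0,0,0,0,0,0,87],[0,0,0,0,0,0,87],[0,0,0,0,0,0,30]]
[[0,0,0,0,0,0,30],[0,0,0,0,0,0,30],[0,0,0,0,0,0,30],[0,0,0,0,0,0,30],[0,0,0,0,0,0,30],[0,0,0,0,0,0,30],[0,0,0,0,0,0,30],[0,0,0,0,0,0,30]]
end [0.6051 0.3371 0.0261]
[[0,0,-0.88,0,0,0,30],[0,0,-0.88,0,0,0,30],[0,0,-0.88,0,0,0,30],[0,0,-0.88,0,0,0,30],[0,0,-0.88,0,0,0,30],[0,0,-0.88,0,0,0,30],[0,0,-0.88,0,0,0,30],[0,0,-0.88,0,0,0,30]]
[[0,0,-0.88,0,0,0,30],[0,0,-0.88,0,0,0,30],[0.81,0.43,0,0,0,0.027,30],[0.83,0.4,0,0,0,0.027,30],[0.84,0.36,0,0,0,0.028,30],[0.86,0.33,0,0,0,0.027,30],[0.87,0.29,0,0,0,0.028,30],[0.88,0.25,0,0,0,0.027,30]]
[[0.89,0.21,0,0,0,0.028,30],[0.9,0.17,0,0,0,0.027,30],[0.91,0.14,0,0,0,0.028,30],[0.91,0.09,0,0,0,0.027,30],[0.91,0.06,0,0,0,0.028,30],[0.92,0.02,0,0,0,0.027,30],[0.91,-0.02,0,0,0,0.028,30],[0.91,-0.07,0,0,0,0.027,30]]
[[0.91,-0.1,0,0,0,0.028,30],[0.91,-0.14,0,0,0,0.027,30],[0.89,-0.18,0,0,0,0.028,30],[0,0,0.87,0,0,0,30],[0,0,0.87,0,0,0,30],[0,0,0.87,0,0,0,30],[0,0,0.87,0,0,0,30],[0,0,0.87,0,0,0,30]]
[[0,0,0.87,0,0,0,30],[0,0,0.87,0,0,0,30],[0,0,0.87,0,0,0,30],[0,0,0.87,0,0,0,30],[0,-0.01,0.87,0,0,0,30],[0,0,0,0,0,0,30],[0,0,0,0,0,0,30],[0,0,0,0,0,0,30]]
end [ 0.6202 -0.1299  0.029 ]
```

Call:
{"op": "apply_moves", "data": {"series": [[0.24,-0.73,0,0,0,0.004,87],[0.23,-0.73,0,0,0,0.004,87],[0.23,-0.73,0,0,0,0.005,87],[0,0,0.85,0,0,0,87],[0,0,0.85,0,0,0,87],[0,0,0.85,0,0,0,87],[0,0,0.85,0,0,0,87],[0,0,0.85,0,0,0,87]], "newtons": 10}}

```text
time: 2.15
position: [0.6017, 0.3408, 0.1523]
tcp_rot: [0.867, -0.498, -0.0, 0.0]
wrist_force: [0.1, 0.3, 0.4]
grip_width: 0.0871
finger_force: 0.0
```

Call:
{"op": "apply_moves", "data": {"series": [[0,0,0.84,0,0,0,87],[0,0,0.85,0,0,0,87],[0,0,0.84,0,0,0,87],[0,0,0.85,0,0,0,87],[0,0,0.84,0,0,0,87],[0,0,0,0,0,0,87],[0,0,0,0,0,0,87],[0,0,0,0,0,0,87]]}}

```text
time: 2.82
position: [0.6027, 0.3416, 0.0286]
tcp_rot: [0.867, -0.498, 0.0, -0.0]
wrist_force: [0.4, -0.5, 0.3]
grip_width: 0.0867
finger_force: 0.0
```

Call:
{"op": "apply_moves", "data": {"series": [[0,0,0,0,0,0,30],[0,0,0,0,0,0,30],[0,0,0,0,0,0,30],[0,0,0,0,0,0,30],[0,0,0,0,0,0,30],[0,0,0,0,0,0,30],[0,0,0,0,0,0,30],[0,0,0,0,0,0,30]]}}

```text
time: 3.48
position: [0.6028, 0.3417, 0.0285]
tcp_rot: [0.867, -0.498, 0.0, -0.001]
wrist_force: [0.7, 0.6, 6.2]
grip_width: 0.0664
finger_force: 9.9
```

Call:
{"op": "apply_moves", "data": {"series": [[0,0,-0.88,0,0,0,30],[0,0,-0.88,0,0,0,30],[0,0,-0.88,0,0,0,30],[0,0,-0.88,0,0,0,30],[0,0,-0.88,0,0,0,30],[0,0,-0.88,0,0,0,30],[0,0,-0.88,0,0,0,30],[0,0,-0.88,0,0,0,30]]}}

```text
time: 4.15
position: [0.6013, 0.3407, 0.2392]
tcp_rot: [0.867, -0.498, -0.0, 0.001]
wrist_force: [0.6, 0.4, -1.0]
grip_width: 0.0663
finger_force: 9.9
```

Call:
{"op": "apply_moves", "data": {"series": [[0,0,-0.88,0,0,0,30],[0,0,-0.88,0,0,0,30],[0.81,0.43,0,0,0,0.027,30],[0.83,0.4,0,0,0,0.027,30],[0.84,0.36,0,0,0,0.028,30],[0.86,0.33,0,0,0,0.027,30],[0.87,0.29,0,0,0,0.028,30],[0.88,0.25,0,0,0,0.027,30]]}}

```text
time: 4.82
position: [0.6072, 0.1747, 0.2907]
tcp_rot: [0.795, -0.606, -0.001, 0.001]
wrist_force: [0.5, 0.5, -1.0]
grip_width: 0.0662
finger_force: 9.9
```

Call:
{"op": "apply_moves", "data": {"series": [[0.89,0.21,0,0,0,0.028,30],[0.9,0.17,0,0,0,0.027,30],[0.91,0.14,0,0,0,0.028,30],[0.91,0.09,0,0,0,0.027,30],[0.91,0.06,0,0,0,0.028,30],[0.92,0.02,0,0,0,0.027,30],[0.91,-0.02,0,0,0,0.028,30],[0.91,-0.07,0,0,0,0.027,30]]}}

```text
time: 5.48
position: [0.6153, -0.0446, 0.2907]
tcp_rot: [-0.679, 0.734, 0.001, -0.0]
wrist_force: [0.0, -0.2, -1.4]
grip_width: 0.0661
finger_force: 9.9
```

Call:
{"op": "apply_moves", "data": {"series": [[0.91,-0.1,0,0,0,0.028,30],[0.91,-0.14,0,0,0,0.027,30],[0.89,-0.18,0,0,0,0.028,30],[0,0,0.87,0,0,0,30],[0,0,0.87,0,0,0,30],[0,0,0.87,0,0,0,30],[0,0,0.87,0,0,0,30],[0,0,0.87,0,0,0,30]]}}

```text
time: 6.15
position: [0.6181, -0.1257, 0.1591]
tcp_rot: [-0.631, 0.776, 0.001, -0.0]
wrist_force: [-0.4, -0.0, -1.2]
grip_width: 0.066
finger_force: 9.9
```

Call:
{"op": "apply_moves", "data": {"series": [[0,0,0.87,0,0,0,30],[0,0,0.87,0,0,0,30],[0,0,0.87,0,0,0,30],[0,0,0.8,0,0,0,30],[0,0,0.6,0,0,0,30],[0,0,0,0,0,0,30],[0,0,0,0,0,0,30],[0,0,0,0,0,0,30]]}}

```text
time: 6.82
position: [0.6196, -0.1257, 0.0415]
tcp_rot: [-0.631, 0.776, -0.0, 0.0]
wrist_force: [-0.3, -0.3, -0.3]
grip_width: 0.0662
finger_force: 9.9
```

Run:
```python
from h import *
p,r,s=state(); print(p,r.as_matrix().round(2).tolist(),s['joint_pos'].round(2),s['wrist_force'])
plan([((.62,-.13,.029),None,30,10,2),(None,None,87,28,6),((.62,-.13,.2),None,87)])
```

```text
[ 0.61964263 -0.12570844  0.0415075 ] [[-0.2, -0.98, 0.0], [-0.98, 0.2, -0.0], [0.0, -0.0, -1.0]] [ 0.11  0.46 -0.3   0.   -0.81 -0.31] [-0.25115682 -0.32150135 -0.26750676]
[[0.07,-0.02,0.21,0,0,0,30],[0.07,-0.02,0.21,0,0,0,30],[0,0,0,0,0,0,30],[0,0,0,0,0,0,30],[0,0,0,0,0,0,87],[0,0,0,0,0,0,87],[0,0,0,0,0,0,87],[0,0,0,0,0,0,87]]
[[0,0,0,0,0,0,87],[0,0,0,0,0,0,87],[0,0,-0.81,0,0,0,87],[0,0,-0.82,0,0,0,87],[0,0,-0.81,0,0,0,87],[0,0,-0.82,0,0,0,87],[0,0,-0.81,0,0,0,87],[0,0,-0.82,0,0,0,87]]
[[0,-0.01,-0.81,0,0,0,87],[0,0,0,0,0,0,87],[0,0,0,0,0,0,87],[0,0,0,0,0,0,87],[0,0,0,0,0,0,87],[0,0,0,0,0,0,87],[0,0,0,0,0,0,87],[0,0,0,0,0,0,87]]
end [ 0.6201 -0.1301  0.1999]
```

Call:
{"op": "apply_moves", "data": {"series": [[0.07,-0.02,0.21,0,0,0,30],[0.07,-0.02,0.2,0,0,0,30],[0,0,0,0,0,0,30],[0,0,0,0,0,0,30],[0,0,0,0,0,0,87],[0,0,0,0,0,0,87],[0,0,0,0,0,0,87],[0,0,0,0,0,0,87]]}}

```text
time: 7.48
position: [0.6192, -0.1299, 0.0283]
tcp_rot: [-0.631, 0.776, 0.0, -0.0]
wrist_force: [-0.3, 0.4, 0.6]
grip_width: 0.0847
finger_force: 0.0
```

Call:
{"op": "apply_moves", "data": {"series": [[0,0,0,0,0,0,87],[0,0,-0.4,0,0,0,87],[0,0,-0.81,0,0,0,87],[0,0,-0.82,0,0,0,87],[0,0,-0.81,0,0,0,87],[0,0,-0.82,0,0,0,87],[0,0,-0.81,0,0,0,87],[0,0,0,0,0,0,87]]}}

```text
time: 8.15
position: [0.6222, -0.1303, 0.1693]
tcp_rot: [-0.631, 0.775, -0.003, 0.003]
wrist_force: [-0.1, 0.3, 0.4]
grip_width: 0.0868
finger_force: 0.0
```

Run:
```python
from h import *
p,r,s=state(); print(p)
th=np.radians(55); z=np.array([0,np.sin(th),-np.cos(th)]); T=tilt(z,(-1,0,0)); G=np.array([.62,-.13,.045]); 
plan([(G+z*(.0188-.14),T,87,28,1)])
```

```text
[ 0.62222718 -0.13034934  0.16925074]
[[0.36,-0.06,0.2,-0.008,-0.068,-0.013,87],[0.38,-0.06,0.16,-0.007,-0.068,-0.013,87],[0.4,-0.05,0.12,-0.008,-0.068,-0.013,87],[0.41,-0.05,0.08,-0.007,-0.067,-0.013,87],[0.42,-0.04,0.03,-0.008,-0.068,-0.013,87],[0.42,-0.03,-0.01,-0.007,-0.067,-0.013,87],[0.41,-0.02,-0.06,-0.008,-0.068,-0.013,87],[0.41,-0.01,-0.1,-0.007,-0.067,-0.013,87]]
[[0.39,0,-0.14,-0.008,-0.068,-0.013,87],[0,0,0,0,0,0,87],[0,0,0,0,0,0,87],[0,0,0,0,0,0,87],[0,0,0,0,0,0,87],[0,0,0,0,0,0,87],[0,0,0,0,0,0,87],[0,0,0,0,0,0,87]]
end [ 0.6199 -0.2293  0.1146]
```

Call:
{"op": "apply_moves", "data": {"series": [[0.36,-0.06,0.2,-0.008,-0.068,-0.013,87],[0.38,-0.06,0.16,-0.007,-0.068,-0.013,87],[0.4,-0.05,0.12,-0.008,-0.068,-0.013,87],[0.41,-0.05,0.08,-0.007,-0.067,-0.013,87],[0.42,-0.04,0.03,-0.008,-0.068,-0.013,87],[0.42,-0.03,-0.01,-0.007,-0.067,-0.013,87],[0.41,-0.02,-0.06,-0.008,-0.068,-0.013,87],[0.41,-0.01,-0.1,-0.007,-0.067,-0.013,87]]}}

```text
time: 8.82
position: [0.6171, -0.2198, 0.1154]
tcp_rot: [-0.634, 0.652, 0.295, 0.293]
wrist_force: [1.7, 0.3, -0.2]
grip_width: 0.0871
finger_force: 0.0
```

Call:
{"op": "apply_moves", "data": {"series": [[0.39,0,-0.14,-0.008,-0.068,-0.013,87],[0,0,0,0,0,0,87],[0,0,0,0,0,0,87],[0,0,0,0,0,0,87],[0,0,0,0,0,0,87],[0,0,0,0,0,0,87],[0,0,0,0,0,0,87],[0,0,0,0,0,0,87]]}}

```text
time: 9.48
position: [0.617, -0.2281, 0.11]
tcp_rot: [-0.627, 0.628, 0.328, 0.324]
wrist_force: [-0.8, 0.8, -0.3]
grip_width: 0.0872
finger_force: 0.0
```

Run:
```python
from h import *
cam('scene','pics/s2.png')
p,r,s=state(); print(p,r.as_matrix().round(2).tolist(),s['joint_pos'].round(2),s['wrist_force'])
# beaker location
C=cloud(load('scene')); m=(abs(C[...,0]-.62)<.06)&(abs(C[...,1]+.13)<.06)&(C[...,2]>.055)&(C[...,2]<.08); Q=C[m]; print(len(Q),Q.mean(0),Q.min(0),Q.max(0))
```

```text
[ 0.61688197 -0.22821719  0.10955312] [[-0.01, -1.0, -0.0], [-0.57, -0.0, 0.82], [-0.82, 0.01, -0.57]] [-0.55  0.79  0.41 -0.79 -1.76  0.63] [-0.46003002  0.4434393   0.32984402]<stdin>:5: RuntimeWarning: Mean of empty slice.
  ret = um.true_divide(
Traceback (most recent call last):
ValueError: zero-size array to reduction operation minimum which has no identity
```

View pics/s2.png

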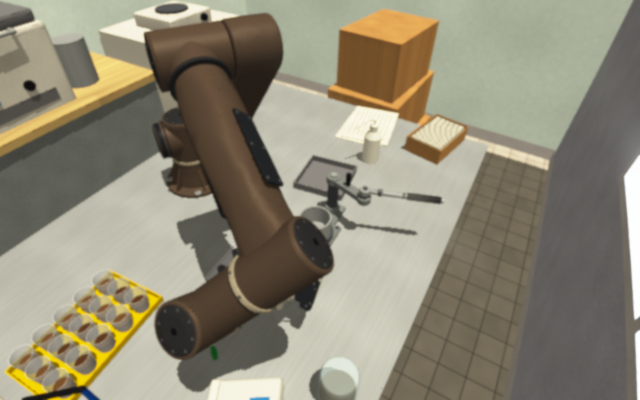

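Run:
```python
from h import *
c=cam('wrist','pics/w2.png'); C=cloud(c); m=(abs(C[...,0]-.62)<.07)&(abs(C[...,1]+.13)<.06)&(C[...,2]>.06)&(C[...,2]<.08); Q=C[m]; print(len(Q),Q.mean(0),Q.min(0),Q.max(0))
th=np.radians(55); z=np.array([0,np.sin(th),-np.cos(th)]); T=tilt(z,(-1,0,0)); G=np.array([.62,-.13,.045]); 
plan([(G+z*.0188,T,87,20,2),(None,None,30,28,6)])
```

```text
1631 [ 0.61298315 -0.13178845  0.06559939] [ 0.55006844 -0.16925532  0.06000955] [ 0.65286084 -0.07001487  0.07992797]
[[-0.02,-0.02,0.65,0,0,-0.001,87],[-0.02,-0.02,0.65,0,0,0,87],[-0.02,-0.02,0.65,0.001,0,-0.001,87],[-0.02,-0.02,0.65,0,0,0,87],[-0.02,-0.01,0.65,0.001,0,-0.001,87],[-0.02,-0.02,0.64,0,0,0,87],[-0.01,-0.01,0.65,0.001,0,-0.001,87],[0,0,0,0,0,0,87]]
[[0,0,0,0,0,0,87],[0,0,0,0,0,0,30],[0,0,0,0,0,0,30],[0,0,0,0,0,0,30],[0,0,0,0,0,0,30],[0,0,0,0,0,0,30],[0,0,0,0,0,0,30],[0,0,0,0,0,0,30]]
end [ 0.62   -0.1146  0.0341]
```

View pics/w2.png

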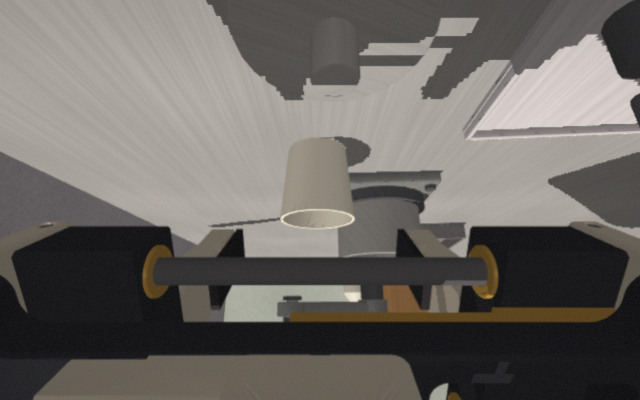

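The beaker stands upright at about (0.62,-0.13), centred between the fingers (pixel (318,180)).

Call:
{"op": "apply_moves", "data": {"series": [[-0.02,-0.02,0.65,0,0,0,87],[-0.02,-0.02,0.65,0,0,0,87],[-0.02,-0.02,0.65,0,0,0,87],[-0.02,-0.02,0.65,0,0,0,87],[-0.02,-0.01,0.65,0,0,0,87],[-0.02,-0.02,0.64,0,0,0,87],[-0.01,-0.01,0.65,0,0,0,87],[0,0,0,0,0,0,87]]}}

```text
time: 10.25
position: [0.6186, -0.1112, 0.0314]
tcp_rot: [-0.625, 0.628, 0.332, 0.324]
wrist_force: [-0.2, 0.7, -0.7]
grip_width: 0.087
finger_force: 0.0
```

Call:
{"op": "apply_moves", "data": {"series": [[0,0,0,0,0,0,87],[0,0,0,0,0,0,30],[0,0,0,0,0,0,30],[0,0,0,0,0,0,30],[0,0,0,0,0,0,30],[0,0,0,0,0,0,30],[0,0,0,0,0,0,30],[0,0,0,0,0,0,30]], "newtons": 15}}

```text
time: 10.92
position: [0.6195, -0.1156, 0.0333]
tcp_rot: [-0.625, 0.629, 0.329, 0.324]
wrist_force: [-1.2, -2.9, 4.1]
grip_width: 0.0652
finger_force: 14.8
```

Run:
```python
from h import *
p,r,s=state(); print(p,s['grip_width'],s['finger_force'],s['joint_pos'].round(2))
z=r.as_matrix()[:,2]; print('tilt',np.degrees(np.arccos(-z[2])), 'grasp',p-z*.0188)
plan([(np.r_[p[0],p[1],.28],None,30,22,2)])
```

```text
[ 0.61950036 -0.11558564  0.03329998] 0.06522248050916774 14.80710403948251 [-0.43  0.79  0.22 -0.84 -1.55  0.69]
tilt 55.04650511530803 grasp [ 0.61957625 -0.13099426  0.04407071]
[[-0.56,0.01,-0.39,0,0,0,30],[-0.56,0.01,-0.39,0,0,0,30],[-0.56,0.01,-0.39,0,0,0,30],[-0.56,0,-0.39,0,0,0,30],[-0.56,0.01,-0.39,0,0,0,30],[-0.56,0,-0.39,0,0,0,30],[-0.56,0.01,-0.4,0,0,0,30],[-0.56,0,-0.39,0,0,0,30]]
[[-0.56,0.01,-0.4,0,0,0,30],[-0.57,0,-0.39,0,0,0,30],[-0.56,0.01,-0.4,0,0,0,30],[-0.57,0,-0.39,0,0,0,30],[0,0,0,0,0,0,30],[0,0,0,0,0,0,30],[0,0,0,0,0,0,30],[0,0,0,0,0,0,30]]
end [ 0.6195 -0.1155  0.28  ]
```

Run:
```python
from h import *
p,r,s=state()
def Z(f): f=np.radians(f); return np.array([0,np.sin(f),-np.cos(f)])
def wp(g,f,psi,*a):
    return (np.array(g)+Z(f)*.0188, tilt(Z(f),(-1,0,0))*R.from_rotvec([0,0,np.radians(psi)]), 30,*a)
Jx,Jy=.541,-.0225
ax0=r.inv().apply([0,0,1.])
for f,psi in [(10,150),(40,150),(60,150),(85,150),(85,180)]:
    T=tilt(Z(f),(-1,0,0))*R.from_rotvec([0,0,np.radians(psi)]); a=T.apply(ax0); m=a*26; d=np.array([0,0,-1.]); l=d-a*(d@a); l/=np.linalg.norm(l); print(f,psi,'tilt',np.degrees(np.arccos(a[2])).round(),'lip off mm',(m+34*l).round())
g1=(.62,-.13,.28)
W=[wp(g1,55,0,22,0),wp(g1,10,0,22,0)]
for q in (50,100,150): W.append(wp(g1,10,q))
plan(W)
```

```text
10 150 tilt 64.0 lip off mm [ 18. -34. -19.]
40 150 tilt 91.0 lip off mm [ 11. -23. -34.]
60 150 tilt 109.0 lip off mm [  6. -12. -41.]
85 150 tilt 131.0 lip off mm [ -1.   2. -43.]
85 180 tilt 140.0 lip off mm [ -0.   9. -42.]
[[-0.59,0,-0.41,0,0,0,30],[-0.59,0.01,-0.41,0,0,0,30],[-0.59,0,-0.41,0,0,-0.001,30],[-0.59,0,-0.41,0,0,0,30],[-0.59,0,-0.41,0,0,-0.001,30],[-0.59,0,-0.4,0,0,0,30],[-0.58,0.01,-0.41,0.001,0,-0.001,30],[-0.59,0,-0.4,0,0,0,30]]
[[-0.58,0,-0.41,0.001,0,-0.001,30],[-0.59,0,-0.4,0,0,0,30],[-0.58,0.01,-0.41,0.001,0.001,-0.001,30],[0.06,0,-0.03,0,0.071,0,30],[0.07,0,-0.02,0,0.071,0,30],[0.07,0,-0.01,0,0.072,0,30],[0.07,0,0,0,0.071,0,30],[0.06,0,0,0,0.072,0,30]]
[[0.07,0,0.01,0,0.071,0,30],[0.06,0,0.02,0,0.072,0,30],[0,0,0,0,0,0.069,30],[0,0,0,0,0,0.069,30],[0,0,0,0,0,0.07,30],[0,0,0,0,0,0.069,30],[0,0,0,0,0,0.07,30],[0,0,0,0,0,0.069,30]]
[[0,0,0,0,0,0.07,30],[0,0,0,-0.001,0,0.069,30],[0,0,0,0,0,0.069,30],[0,0,0,0,0,0.07,30],[0,0,0,0,0,0.069,30],[0,0,0,0,0,0.07,30],[0,0,0,0,0,0.069,30],[0,0,0,0,0,0.07,30]]
[[0,0,0,0,0,0.069,30],[0,0,0,0,0,0.07,30],[0,0,0,0,0,0.069,30],[0,0,0,0,0,0.069,30],[0,0,0,0,0,0.07,30],[0,0,0,0,0,0.069,30],[0,0,0,0,0,0.07,30],[0,0,0,0,0,0.069,30]]
[[0,0,0,0,0,0.07,30],[0,0,0,0,0,0.069,30],[0,0,0,0,0,0,30],[0,0,0,0,0,0,30],[0,0,0,0,0,0,30],[0,0,0,0,0,0,30],[0,0,0,0,0,0,30],[0,0,0,0,0,0,30]]
end [ 0.62   -0.1267  0.2615]
```

Call:
{"op": "apply_moves", "data": {"series": [[-0.3,0,-0.2,0,0,0,30],[-0.59,0,-0.41,0,0,0,30],[-0.59,0,-0.41,0,0,0,30],[-0.59,0,-0.41,0,0,0,30],[-0.59,0,-0.41,0,0,0,30],[-0.59,0,-0.4,0,0,0,30],[-0.58,0.01,-0.41,0,0,0,30],[-0.59,0,-0.4,0,0,0,30]]}}

```text
time: 11.58
position: [0.6205, -0.1139, 0.1954]
tcp_rot: [-0.625, 0.629, 0.329, 0.324]
wrist_force: [0.3, 0.4, -1.5]
grip_width: 0.0657
finger_force: 15.0
```

Call:
{"op": "apply_moves", "data": {"series": [[-0.58,0,-0.41,0,0,0,30],[-0.59,0,-0.4,0,0,0,30],[-0.58,0.01,-0.41,0,0,0,30],[0.06,0,-0.03,0,0.071,0,30],[0.07,0,-0.02,0,0.071,0,30],[0.07,0,-0.01,0,0.072,0,30],[0.07,0,0,0,0.071,0,30],[0.06,0,0,0,0.072,0,30]]}}

```text
time: 12.25
position: [0.6214, -0.1233, 0.2541]
tcp_rot: [-0.692, 0.694, 0.141, 0.137]
wrist_force: [-0.1, 0.8, -1.7]
grip_width: 0.0656
finger_force: 14.9
```

Call:
{"op": "apply_moves", "data": {"series": [[0.07,0,0.01,0,0.071,0,30],[0.06,0,0.02,0,0.072,0,30],[0,0,0,0,0,0.04,30],[0,0,0,0,0,0.07,30],[0,0,0,0,0,0.07,30],[0,0,0,0,0,0.07,30],[0,0,0,0,0,0.07,30],[0,0,0,0,0,0.07,30]]}}

```text
time: 12.92
position: [0.6206, -0.1255, 0.2507]
tcp_rot: [-0.456, 0.886, 0.08, 0.036]
wrist_force: [-0.9, 0.2, -1.2]
grip_width: 0.0657
finger_force: 14.9
```

Call:
{"op": "apply_moves", "data": {"series": [[0,0,0,0,0,0.07,30],[0,0,0,0,0,0.07,30],[0,0,0,0,0,0.07,30],[0,0,0,0,0,0.07,30],[0,0,0,0,0,0.07,30],[0,0,0,0,0,0.07,30],[0,0,0,0,0,0.07,30],[0,0,0,0,0,0.07,30]]}}

```text
time: 13.58
position: [0.6205, -0.1257, 0.2506]
tcp_rot: [-0.035, 0.995, 0.088, -0.001]
wrist_force: [0.1, -0.8, -1.2]
grip_width: 0.0656
finger_force: 14.9
```

Call:
{"op": "apply_moves", "data": {"series": [[0,0,0,0,0,0.07,30],[0,0,0,0,0,0.07,30],[0,0,0,0,0,0.07,30],[0,0,0,0,0,0.07,30],[0,0,0,0,0,0.07,30],[0,0,0,0,0,0.07,30],[0,0,0,0,0,0.07,30],[0,0,0,0,0,0.07,30]]}}

```text
time: 14.25
position: [0.6205, -0.1257, 0.2506]
tcp_rot: [0.392, 0.916, 0.079, -0.039]
wrist_force: [-0.1, -0.7, -1.3]
grip_width: 0.0659
finger_force: 14.9
```

Call:
{"op": "apply_moves", "data": {"series": [[0,0,0,0,0,0.07,30],[0,0,0,0,0,0.05,30],[0,0,0,0,0,0,30],[0,0,0,0,0,0,30],[0,0,0,0,0,0,30],[0,0,0,0,0,0,30],[0,0,0,0,0,0,30],[0,0,0,0,0,0,30]]}}

```text
time: 14.92
position: [0.6209, -0.126, 0.2503]
tcp_rot: [0.473, 0.876, 0.075, -0.046]
wrist_force: [-0.4, 0.5, -0.9]
grip_width: 0.0657
finger_force: 14.9
```

```bash
cat >> h.py <<'E'
def Z(f): f=np.radians(f); return np.array([0,np.sin(f),-np.cos(f)])
def wp(g,f,psi,*a):
    return (np.array(g)+Z(f)*.0188, tilt(Z(f),(-1,0,0))*R.from_rotvec([0,0,np.radians(psi)]), 30,*a)
E
python3 - <<'E'
from h import *
p,r,s=state(); print(p,r.as_matrix().round(2).tolist(),s['joint_pos'].round(2),s['grip_width'],s['finger_force'])
c=cam('scene','pics/s3.png')
g=lambda y,z:(.541-.006,-.0225+y,z)
plan([wp(g(.012,.25),10,150,25),wp(g(.012,.17),10,150,20,1),wp(g(.01,.165),40,150),wp(g(.008,.16),60,150),wp(g(.002,.16),85,150,20,4),wp(g(.0,.16),85,180,20,4)])
E
```

```text
[ 0.62085557 -0.1260254   0.25028766] [[-0.55, 0.84, -0.01], [0.82, 0.54, 0.17], [0.15, 0.09, -0.98]] [-0.01  0.31  0.06 -0.18 -1.33 -2.51] 0.06571423191588542 14.914845338644227
[[0.79,-0.05,0.22,-0.001,-0.001,0.006,30],[0.79,-0.06,0.22,-0.001,-0.001,0.006,30],[0.79,-0.07,0.22,-0.001,0,0.006,30],[0.79,-0.07,0.22,0,-0.001,0.006,30],[0.78,-0.08,0.22,-0.001,0,0.006,30],[0.79,-0.1,0.22,0,-0.001,0.005,30],[-0.1,-0.06,0.66,0,0,0,30],[-0.1,-0.06,0.66,0,0,0,30]]
[[-0.1,-0.05,0.65,0,0,0,30],[-0.1,-0.06,0.66,0,0,0,30],[0,0,0,0,0,0,30],[0.04,0.02,0.01,-0.033,0.058,0,30],[0.03,0.02,0.02,-0.034,0.058,0,30],[0.03,0.02,0.02,-0.033,0.058,0,30],[0.03,0.02,0.03,-0.034,0.057,0,30],[0.04,0.02,0.03,-0.033,0.058,0,30]]
[[0.02,0.01,0.02,-0.037,0.064,0,30],[0.01,0.01,0.01,-0.037,0.064,0,30],[0.01,0.01,0.02,-0.037,0.064,0,30],[0.04,0.02,-0.06,-0.035,0.06,0,30],[0.04,0.02,-0.05,-0.035,0.06,0,30],[0.04,0.03,-0.05,-0.035,0.06,0,30],[0.05,0.03,-0.04,-0.034,0.061,0,30],[0,0,0,0,0,0,30]]
[[0,0,0,0,0,0,30],[0,0,0,0,0,0,30],[0,0,0,0,0,0,30],[0,0,-0.01,0,0,0.067,30],[0,0,-0.01,0,0,0.067,30],[0,0,-0.02,0,0,0.067,30],[0,0,-0.01,0,0,0.066,30],[0,0,-0.02,0,0,0.067,30]]
[[0,0,0,0,0,0,30],[0,0,0,0,0,0,30],[0,0,0,0,0,0,30],[0,0,0,0,0,0,30],[0,0,0,0,0,0,30],[0,0,0,0,0,0,30],[0,0,0,0,0,0,30],[0,0,0,0,0,0,30]]
end [ 0.5351 -0.0039  0.1585]
```

View pics/s3.png

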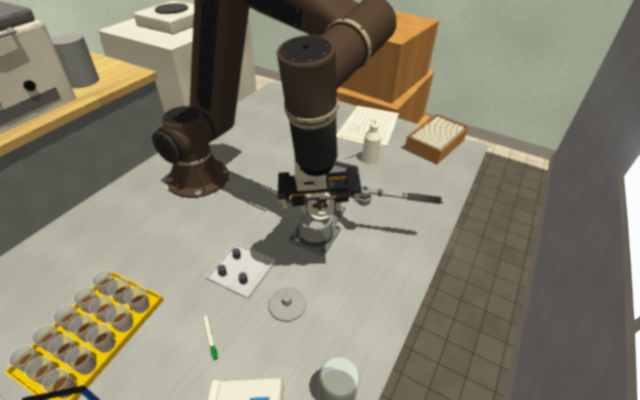

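Call:
{"op": "apply_moves", "data": {"series": [[0.79,-0.05,0.22,0,0,0.006,30],[0.79,-0.06,0.22,0,0,0.006,30],[0.79,-0.07,0.22,0,0,0.006,30],[0.79,-0.07,0.22,0,0,0.006,30],[0.78,-0.08,0.22,-0.002,-0.002,0.006,30],[0.79,-0.1,0.22,0,0,0.005,30],[-0.1,-0.06,0.66,0,0,0,30],[-0.1,-0.06,0.66,0,0,0,30]]}}

```text
time: 15.63
position: [0.5346, -0.006, 0.1929]
tcp_rot: [0.497, 0.863, 0.076, -0.044]
wrist_force: [0.1, 0.4, -1.1]
grip_width: 0.0655
finger_force: 14.9
```

Call:
{"op": "apply_moves", "data": {"series": [[-0.1,-0.05,0.65,0,0,0,30],[-0.1,-0.06,0.66,0,0,0,30],[0,0,0,0,0,0,30],[0.04,0.02,0.01,-0.033,0.058,0,30],[0.03,0.02,0.02,-0.034,0.058,0,30],[0.03,0.02,0.02,-0.033,0.058,0,30],[0.03,0.02,0.03,-0.034,0.057,0,30],[0.04,0.02,0.03,-0.033,0.058,0,30]]}}

```text
time: 16.3
position: [0.5362, -0.0008, 0.1536]
tcp_rot: [0.468, 0.814, 0.298, -0.172]
wrist_force: [0.9, 0.1, -2.1]
grip_width: 0.0665
finger_force: 14.9
```

Call:
{"op": "apply_moves", "data": {"series": [[0,0,0,0,0,0,30],[0.01,0,0.01,-0.018,0.032,0,30],[0.01,0,0.01,-0.018,0.032,0,30],[0.01,0.01,0.01,-0.018,0.032,0,30],[0.01,0.01,0.01,-0.018,0.032,0,30],[0.01,0.01,0.01,-0.019,0.032,0,30],[0.01,0.01,0.01,-0.019,0.032,0,30],[0,0,0,0,0,0,30]]}}

```text
time: 16.97
position: [0.5341, 0.0014, 0.15]
tcp_rot: [0.435, 0.749, 0.431, -0.254]
wrist_force: [-0.3, 0.2, -1.2]
grip_width: 0.0656
finger_force: 14.9
```

Call:
{"op": "apply_moves", "data": {"series": [[0.04,0.02,-0.06,-0.035,0.06,0,30],[0.04,0.02,-0.05,-0.035,0.06,0,30],[0.04,0.03,-0.05,-0.035,0.06,0,30],[0.05,0.03,-0.04,-0.034,0.061,0,30],[0,0,0,0,0,0,30],[0,0,0,0,0,0,30],[0,0,0,0,0,0,30],[0,0,0,0,0,0,30]]}}

```text
time: 17.63
position: [0.5352, -0.0007, 0.161]
tcp_rot: [0.369, 0.641, 0.582, -0.338]
wrist_force: [0.1, 1.5, 0.1]
grip_width: 0.0657
finger_force: 14.9
```

Call:
{"op": "apply_moves", "data": {"series": [[0,0,-0.01,0,0,0.067,30],[0,0,-0.01,0,0,0.067,30],[0,0,-0.02,0,0,0.067,30],[0,0,-0.01,0,0,0.066,30],[0,0,-0.02,0,0,0.067,30],[0,0,0,0,0,0,30],[0,0,0,0,0,0,30],[0,0,0,0,0,0,30]]}}

```text
time: 18.3
position: [0.5349, -0.0029, 0.1606]
tcp_rot: [0.521, 0.523, 0.476, -0.478]
wrist_force: [-0.2, -0.3, -0.6]
grip_width: 0.0658
finger_force: 14.9
```

Run:
```python
from h import *
p,r,s=state(); print(p,r.as_matrix().round(2).tolist(),s['joint_pos'].round(2),s['grip_width'],s['wrist_force'])
a=cam('scene')['pixels'][130:280,220:440,::-1]; b=cam('side')['pixels'][120:270,220:440,::-1]
cv2.imwrite('pics/p4.png',cv2.resize(np.vstack([a,b]),None,fx=2,fy=2,interpolation=3))
```

```text
[ 0.534882   -0.00291912  0.16063942] [[-0.0, 1.0, -0.0], [0.09, 0.0, 1.0], [1.0, -0.0, -0.09]] [-0.5   0.77  0.05 -1.16 -1.88 -2.34] 0.06576876572848214 [-0.247584   -0.32607829 -0.61237776]
```

View pics/p4.png

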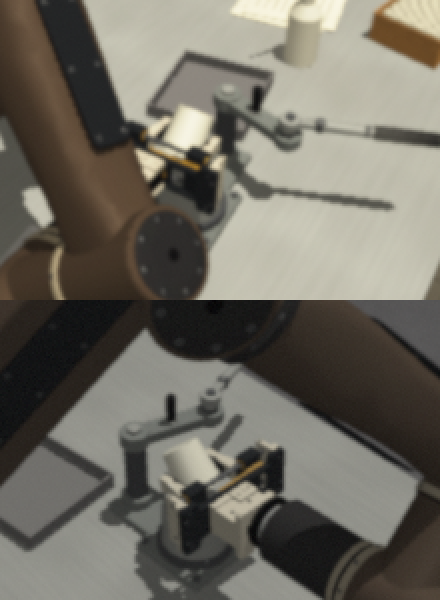

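Run:
```python
from h import *
p,r,s=state()
# after shake assume same pose
J=(.535,-.0225+.0,.16); g1=(.62,-.13,.26)
plan([wp((.535,-.06,.26),85,180,25),wp((.6,-.13,.28),40,150,25),wp(g1,10,150,25),wp(g1,10,75),wp(g1,10,0,25),wp(g1,55,0,25,2)])
```

```text
[[0.63,0,-0.31,0,0,0,30],[0.63,0,-0.31,0,0,0,30],[0.63,0,-0.31,-0.001,0,-0.001,30],[0.63,0,-0.31,0,0,0,30],[0.63,0,-0.32,-0.001,0.001,-0.001,30],[0,0.27,-0.32,0.016,-0.061,-0.039,30],[-0.04,0.26,-0.33,0.016,-0.061,-0.04,30],[-0.09,0.25,-0.32,0.017,-0.061,-0.039,30]]
[[-0.14,0.23,-0.32,0.016,-0.061,-0.04,30],[-0.18,0.22,-0.31,0.017,-0.061,-0.039,30],[-0.23,0.19,-0.3,0.016,-0.061,-0.04,30],[-0.26,0.17,-0.28,0.017,-0.061,-0.039,30],[-0.3,0.15,-0.25,0.016,-0.061,-0.04,30],[-0.2,0.04,0.09,0.033,-0.058,0,30],[-0.19,0.05,0.1,0.034,-0.058,0,30],[-0.17,0.05,0.11,0.033,-0.058,0,30]]
[[-0.17,0.06,0.13,0.034,-0.057,0,30],[-0.15,0.07,0.13,0.033,-0.058,0,30],[0,0,0,0,0,-0.076,30],[0,0,0,0,0,-0.076,30],[0,0,0,0,0,-0.076,30],[0,0,0,0,0,-0.076,30],[0,0,0,0,0,-0.076,30],[0,0,0,0,0,-0.076,30]]
[[0,0,0,0,0,-0.075,30],[0,0,0,0,0,-0.076,30],[0,0,0,0,0,-0.075,30],[0,0,0,0,0,-0.076,30],[0,0,0,0,0,-0.075,30],[0,0,0,0,0,-0.076,30],[0,0,0,0,0,-0.076,30],[0,0,0,0,0,-0.076,30]]
[[0,0,0,0,0,-0.076,30],[0,0,0,0,0,-0.076,30],[0,0,0,0,0,-0.076,30],[0,0,0,0,0,-0.076,30],[0,0,0,0,0,-0.075,30],[0,0,0,0,0,-0.076,30],[0,0,0,0,0,-0.075,30],[0,0,0,0,0,-0.076,30]]
[[-0.06,0,-0.03,0,-0.071,0,30],[-0.07,0,-0.02,0,-0.072,0,30],[-0.07,0,-0.01,0,-0.071,0,30],[-0.07,0,0,0,-0.072,0,30],[-0.06,0,0,0,-0.071,0,30],[-0.07,0,0.01,0,-0.072,0,30],[-0.06,0,0.02,0,-0.071,0,30],[0,0,0,0,0,0,30]]
[[0,0,0,0,0,0,30],[0,0,0,0,0,0,30],[0,0,0,0,0,0,30],[0,0,0,0,0,0,30],[0,0,0,0,0,0,30],[0,0,0,0,0,0,30],[0,0,0,0,0,0,30],[0,0,0,0,0,0,30]]
end [ 0.6201 -0.1147  0.2493]
```

Call:
{"op": "apply_moves", "data": {"series": [[0,0.3,0,0,0,0,30],[0,-0.3,0,0,0,0,30],[0.25,0,0,0,0,0,30],[-0.25,0,0,0,0,0,30],[0.25,0,0,0,0,0,30],[-0.25,0,0,0,0,0,30],[0,0,0,0,0,0,30],[0,0,0,0,0,0,30]]}}

```text
time: 19.07
position: [0.5347, -0.0032, 0.159]
tcp_rot: [0.523, 0.52, 0.476, -0.48]
wrist_force: [0.1, 0.6, -1.3]
grip_width: 0.0657
finger_force: 14.9
```

Call:
{"op": "apply_moves", "data": {"series": [[0.63,0,-0.31,0,0,0,30],[0.63,0,-0.31,0,0,0,30],[0.63,0,-0.31,0,0,0,30],[0.63,0,-0.31,0,0,0,30],[0.63,0,-0.32,0,0,0,30],[0,0.27,-0.32,0.016,-0.061,-0.039,30],[-0.04,0.26,-0.33,0.016,-0.061,-0.04,30],[-0.09,0.25,-0.32,0.017,-0.061,-0.039,30]]}}

```text
time: 19.73
position: [0.5603, -0.0718, 0.2605]
tcp_rot: [0.516, 0.649, 0.417, -0.372]
wrist_force: [0.1, 0.4, 0.0]
grip_width: 0.066
finger_force: 14.9
```

Call:
{"op": "apply_moves", "data": {"series": [[-0.14,0.23,-0.32,0.016,-0.061,-0.04,30],[-0.18,0.22,-0.31,0.017,-0.061,-0.039,30],[-0.23,0.19,-0.3,0.016,-0.061,-0.04,30],[-0.26,0.17,-0.28,0.017,-0.061,-0.039,30],[-0.3,0.15,-0.25,0.016,-0.061,-0.04,30],[-0.2,0.04,0.09,0.033,-0.058,0,30],[-0.19,0.05,0.1,0.034,-0.058,0,30],[-0.17,0.05,0.11,0.033,-0.058,0,30]]}}

```text
time: 20.4
position: [0.6131, -0.124, 0.2509]
tcp_rot: [0.491, 0.851, 0.162, -0.095]
wrist_force: [-0.5, -0.1, -0.4]
grip_width: 0.0657
finger_force: 14.9
```

Call:
{"op": "apply_moves", "data": {"series": [[-0.17,0.06,0.13,0.034,-0.057,0,30],[-0.15,0.07,0.13,0.033,-0.058,0,30],[0,0,0,0,0,-0.076,30],[0,0,0,0,0,-0.076,30],[0,0,0,0,0,-0.076,30],[0,0,0,0,0,-0.076,30],[0,0,0,0,0,-0.076,30],[0,0,0,0,0,-0.076,30]]}}

```text
time: 21.07
position: [0.6201, -0.1264, 0.2401]
tcp_rot: [0.16, 0.983, 0.085, -0.018]
wrist_force: [-0.5, -0.8, -1.5]
grip_width: 0.066
finger_force: 14.9
```

Call:
{"op": "apply_moves", "data": {"series": [[0,0,0,0,0,-0.075,30],[0,0,0,0,0,-0.076,30],[0,0,0,0,0,-0.075,30],[0,0,0,0,0,-0.076,30],[0,0,0,0,0,-0.075,30],[0,0,0,0,0,-0.076,30],[0,0,0,0,0,-0.076,30],[0,0,0,0,0,-0.076,30]]}}

```text
time: 21.73
position: [0.6201, -0.1266, 0.2401]
tcp_rot: [-0.307, 0.948, 0.084, 0.023]
wrist_force: [0.5, -0.3, -0.5]
grip_width: 0.0654
finger_force: 14.9
```

Call:
{"op": "apply_moves", "data": {"series": [[0,0,0,0,0,-0.076,30],[0,0,0,0,0,-0.076,30],[0,0,0,0,0,-0.076,30],[0,0,0,0,0,-0.076,30],[0,0,0,0,0,-0.075,30],[0,0,0,0,0,-0.076,30],[0,0,0,0,0,-0.075,30],[0,0,0,0,0,-0.076,30]]}}

```text
time: 22.4
position: [0.6201, -0.1265, 0.2401]
tcp_rot: [0.707, -0.702, -0.064, -0.059]
wrist_force: [-0.6, 0.5, -0.8]
grip_width: 0.0653
finger_force: 14.9
```

Call:
{"op": "apply_moves", "data": {"series": [[-0.06,0,-0.03,0,-0.071,0,30],[-0.07,0,-0.02,0,-0.072,0,30],[-0.07,0,-0.01,0,-0.071,0,30],[-0.07,0,0,0,-0.072,0,30],[-0.06,0,0,0,-0.071,0,30],[-0.07,0,0.01,0,-0.072,0,30],[-0.06,0,0.02,0,-0.071,0,30],[0,0,0,0,0,0,30]]}}

```text
time: 23.07
position: [0.6191, -0.117, 0.2433]
tcp_rot: [-0.622, 0.629, 0.334, 0.325]
wrist_force: [-0.6, -0.1, -4.4]
grip_width: 0.0658
finger_force: 14.9
```

Run:
```python
from h import *
a=cam('scene','pics/s5.png'); a=a['pixels'][180:260,260:380,::-1]
cv2.imwrite('pics/p5.png',cv2.resize(a,None,fx=5,fy=5,interpolation=3))
p,r,s=state(); print(p,r.as_matrix().round(2).tolist(),s['joint_pos'].round(2),s['grip_width'],s['wrist_force'])
g=(.62,-.13,.046); W=wp(g,55,0); q=W[0]; b=q-Z(55)*.12
plan([(q,W[1],30,20,2),(None,None,87,28,6),(b,None,87,20),((.62,-.17,.2),None,87,28),((.62,-.13,.22),down(168),87,28,4)])
```

```text
[ 0.61969808 -0.11685012  0.2442803 ] [[-0.01, -1.0, -0.01], [-0.57, 0.0, 0.82], [-0.82, 0.01, -0.57]] [-0.44  0.57  0.35 -0.86 -1.79  0.43] 0.0658757623068136 [-0.02119148 -0.47938748 -1.16224717]
[[0.52,-0.01,0.37,0,0,-0.001,30],[0.52,-0.01,0.37,0,0,-0.001,30],[0.52,-0.01,0.37,0,0,-0.001,30],[0.51,-0.01,0.37,0.001,0,-0.001,30],[0.52,0,0.37,0,0,0,30],[0.51,0,0.36,0.001,0,-0.001,30],[0.52,0,0.37,0,0,0,30],[0.51,-0.01,0.36,0.001,0.001,-0.001,30]]
[[0.52,0,0.37,0,0,0,30],[0.51,0,0.37,0.001,0.001,-0.001,30],[0.52,-0.01,0.36,0,0,0,30],[0,0,0,0,0,0,30],[0,0,0,0,0,0,30],[0,0,0,0,0,0,87],[0,0,0,0,0,0,87],[0,0,0,0,0,0,87]]
[[0,0,0,0,0,0,87],[0,0,0,0,0,0,87],[0,0,0,0,0,0,87],[0,0,-0.67,0,0,0,87],[0,0,-0.67,0,0,0,87],[0,0,-0.66,0,0,0,87],[0,0,-0.67,0,0,0,87],[0,0,-0.66,0,0,0,87]]
[[0,0,-0.67,0,0,0,87],[-0.86,0,-0.16,0,0,0,87],[-0.86,0,-0.17,0,0,0,87],[-0.86,0,-0.16,0,0,0,87],[-0.86,0,-0.17,0,0,0,87],[-0.15,0,0.08,0.007,0.068,0.014,87],[-0.15,0,0.06,0.007,0.068,0.014,87],[-0.16,0.01,0.05,0.007,0.068,0.014,87]]
[[-0.16,0.01,0.03,0.007,0.067,0.013,87],[-0.17,0.02,0.01,0.007,0.068,0.014,87],[-0.16,0.02,-0.01,0.007,0.067,0.014,87],[-0.16,0.02,-0.02,0.008,0.068,0.013,87],[-0.16,0.03,-0.04,0.007,0.067,0.014,87],[-0.15,0.03,-0.06,0.008,0.068,0.013,87],[0,0,0,0,0,0,87],[0,0,0,0,0,0,87]]
[[0,0,0,0,0,0,87],[0,0,0,0,0,0,87],[0,0,0,0,0,0,87],[0,0,0,0,0,0,87],[0,0,0,0,0,0,87],[0,0,0,0,0,0,87],[0,0,0,0,0,0,87],[0,0,0,0,0,0,87]]
end [ 0.62   -0.1301  0.2199]
```

View pics/p5.png

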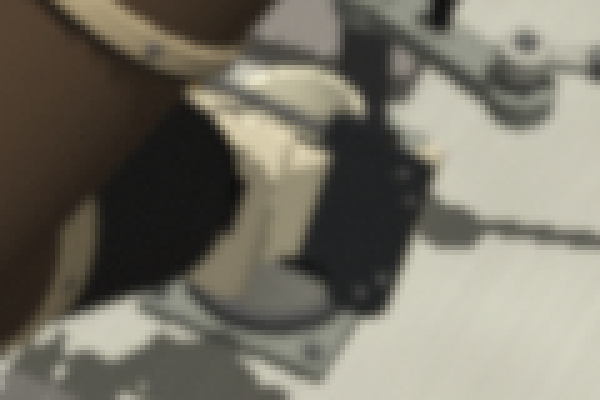

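That crop is blocked by the gripper at (350,220) and shows the beaker rim empty at (290,90). I'll set the beaker down and regrasp it from above.

Call:
{"op": "apply_moves", "data": {"series": [[0.52,-0.01,0.37,0,0,-0.001,30],[0.52,-0.01,0.37,0,0,-0.001,30],[0.52,-0.01,0.37,0,0,-0.001,30],[0.51,-0.01,0.37,0.001,0,-0.001,30],[0.52,0,0.37,0,0,0,30],[0.51,0,0.36,0.001,0,0,30],[0.52,0,0.37,0,0,0,30],[0.51,0,0.36,0,0,0,30]]}}

```text
time: 23.78
position: [0.6215, -0.1134, 0.0946]
tcp_rot: [0.629, -0.626, -0.326, -0.326]
wrist_force: [0.5, -0.0, -0.9]
grip_width: 0.0655
finger_force: 14.9
```

Call:
{"op": "apply_moves", "data": {"series": [[0.52,0,0.37,0,0,0,30],[0.51,0,0.37,0,0,0,30],[0.52,-0.01,0.36,0,0,0,30],[0,0,0,0,0,0,30],[0,0,0,0,0,0,30],[0,0,0,0,0,0,87],[0,0,0,0,0,0,87],[0,0,0,0,0,0,87]]}}

```text
time: 24.45
position: [0.6222, -0.1138, 0.0401]
tcp_rot: [0.629, -0.626, -0.326, -0.326]
wrist_force: [0.1, 0.1, -0.3]
grip_width: 0.0801
finger_force: 0.0
```

Call:
{"op": "apply_moves", "data": {"series": [[0,0,0,0,0,0,87],[0,0,0,0,0,0,87],[0,0,0,0,0,0,87],[0,0,-0.67,0,0,0,87],[0,0,-0.67,0,0,0,87],[0,0,-0.66,0,0,0,87],[0,0,-0.67,0,0,0,87],[0,0,-0.66,0,0,0,87]]}}

```text
time: 25.12
position: [0.6219, -0.1959, 0.097]
tcp_rot: [0.629, -0.626, -0.327, -0.326]
wrist_force: [1.2, -0.6, -0.1]
grip_width: 0.0871
finger_force: 0.0
```

Call:
{"op": "apply_moves", "data": {"series": [[0,0,-0.67,0,0,0,87],[-0.86,0,-0.16,0,0,0,87],[-0.86,0,-0.17,0,0,0,87],[-0.86,0,-0.16,0,0,0,87],[-0.86,0,-0.17,0,0,0,87],[-0.15,0,0.08,0.007,0.068,0.014,87],[-0.15,0,0.06,0.007,0.068,0.014,87],[-0.16,0.01,0.05,0.007,0.068,0.014,87]]}}

```text
time: 25.78
position: [0.6222, -0.1565, 0.2113]
tcp_rot: [-0.646, 0.697, 0.22, 0.22]
wrist_force: [1.0, 0.4, -0.2]
grip_width: 0.0868
finger_force: 0.0
```

Call:
{"op": "apply_moves", "data": {"series": [[-0.16,0.01,0.03,0.007,0.067,0.013,87],[-0.17,0.02,0.01,0.007,0.068,0.014,87],[-0.16,0.02,-0.01,0.007,0.067,0.014,87],[-0.16,0.02,-0.02,0.008,0.068,0.013,87],[-0.16,0.03,-0.04,0.007,0.067,0.014,87],[-0.15,0.03,-0.06,0.008,0.068,0.013,87],[0,0,0,0,0,0,87],[0,0,0,0,0,0,87]]}}

```text
time: 26.45
position: [0.6212, -0.1261, 0.2239]
tcp_rot: [-0.633, 0.774, -0.001, 0.0]
wrist_force: [-0.0, 0.2, -0.2]
grip_width: 0.0871
finger_force: 0.0
```

Run:
```python
from h import *
p,r,s=state(); print(p,r.as_matrix().round(2).tolist(),s['grip_width'])
c=cam('wrist','pics/w3.png'); a=cam('scene','pics/s6.png')
C=cloud(a); m=(abs(C[...,0]-.62)<.06)&(abs(C[...,1]+.13)<.06)&(C[...,2]>.055)&(C[...,2]<.08); Q=C[m]; print(len(Q),Q.mean(0),Q.min(0),Q.max(0)) if len(Q) else 0
x=cv2.imread('pics/w3.png'); y=a['pixels'][150:350,180:500,::-1]
cv2.imwrite('pics/p6.png',np.vstack([cv2.resize(x[:230],(640,230)),cv2.resize(y[:,:320],(560,350))[:, :560].copy() if 0 else cv2.copyMakeBorder(cv2.resize(y,(560,350)),0,0,0,80,0)]))
```

```text
[ 0.62117752 -0.12614426  0.22391468] [[-0.2, -0.98, 0.0], [-0.98, 0.2, -0.0], [0.0, -0.0, -1.0]] 0.08706587826419726
172 [ 0.621962   -0.13144889  0.06406258] [ 0.5617065  -0.16601061  0.05500837] [ 0.65617    -0.07106225  0.07287444]
```

View pics/p6.png

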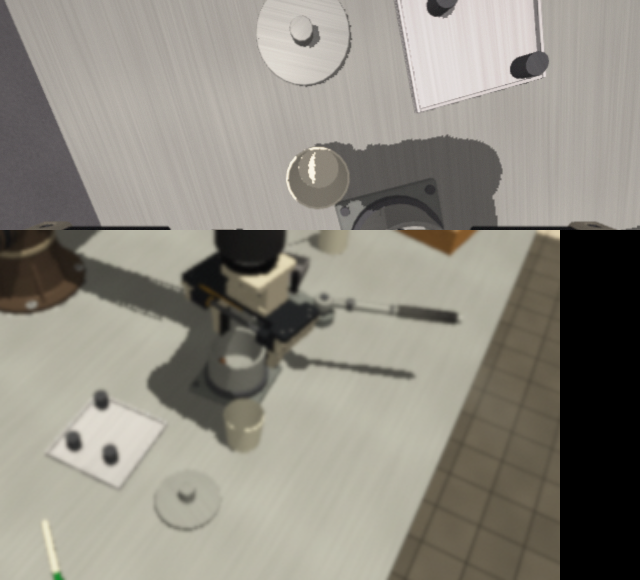

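The wrist view shows the empty, upright beaker at (318,178). No stray clods are visible, and the lid and 3 rods are where they started.

Run:
```python
from h import *
c=load('wrist'); b=pt(c,318,177,.07); print(b)
x,y=b[:2]
print('lid',pt(c,302,29,.05),'rods',pt(c,441,3,.034),pt(c,537,62,.034)); 
q=np.array([x,y,.028])
plan([(q,None,87,25,2),(None,None,30,28,5),((x,y,.29),None,30,25),((.43,.25,.29),down(210),30,28),((.43,.25,.034),None,30,24,2)])
```

```text
[ 0.62225009 -0.13362773  0.07      ]
lid [ 0.60871131 -0.27949112  0.05      ] rods [ 0.46498518 -0.27828313  0.034     ] [ 0.36998825 -0.20227045  0.034     ]
[[0.02,-0.01,0.82,0,0,0,87],[0.02,-0.01,0.81,0,0,0,87],[0.02,-0.01,0.82,0,0,0,87],[0.02,-0.01,0.81,0,0,0,87],[0.02,0,0.82,0,0,0,87],[0.02,-0.01,0.81,0,0,0,87],[0.03,0,0.82,0,0,0,87],[0.02,-0.01,0.81,0,0,0,87]]
[[0,0,0,0,0,0,87],[0,0,0,0,0,0,87],[0,0,0,0,0,0,30],[0,0,0,0,0,0,30],[0,0,0,0,0,0,30],[0,0,0,0,0,0,30],[0,0,0,0,0,0,30],[0,0,-0.79,0,0,0,30]]
[[0,0,-0.79,0,0,0,30],[0,0,-0.79,0,0,0,30],[0,0,-0.8,0,0,0,30],[0,0,-0.79,0,0,0,30],[0,0,-0.8,0,0,0,30],[0,0,-0.79,0,0,0,30],[0,0,-0.8,0,0,0,30],[0,0,-0.79,0,0,0,30]]
[[0,0,-0.8,0,0,0,30],[0,-0.01,-0.79,0,0,0,30],[-0.7,0.55,0,0,0,-0.029,30],[-0.73,0.52,0,0,0,-0.029,30],[-0.75,0.49,0,0,0,-0.029,30],[-0.77,0.45,0,0,0,-0.029,30],[-0.79,0.42,0,0,0,-0.029,30],[-0.81,0.38,0,0,0,-0.029,30]]
[[-0.82,0.35,0,0,0,-0.029,30],[-0.84,0.31,0,0,0,-0.029,30],[-0.85,0.27,0,0,0,-0.029,30],[-0.87,0.23,0,0,0,-0.029,30],[-0.87,0.19,0,0,0,-0.029,30],[-0.88,0.15,0,0,0,-0.029,30],[-0.89,0.11,0,0,0,-0.029,30],[-0.89,0.07,0,0,0,-0.029,30]]
[[-0.9,0.03,0,0,0,-0.029,30],[-0.89,-0.02,-0.01,-0.001,0,-0.029,30],[0,0,0.78,0,0,0,30],[0,0,0.78,0,0,0,30],[0,0,0.78,0,0,0,30],[0,0,0.77,0,0,0,30],[0,0,0.78,0,0,0,30],[0,0,0.77,0,0,0,30]]
[[0,0,0.78,0,0,0,30],[0,0,0.77,0,0,0,30],[0,0,0.78,0,0,0,30],[0,0,0.77,0,0,0,30],[-0.01,0,0.78,0,0,0,30],[0,0,0,0,0,0,30],[0,0,0,0,0,0,30],[0,0,0,0,0,0,30]]
end [0.4299 0.2501 0.0339]
```

Call:
{"op": "apply_moves", "data": {"series": [[0.02,-0.01,0.82,0,0,0,87],[0.02,-0.01,0.81,0,0,0,87],[0.02,-0.01,0.82,0,0,0,87],[0.02,-0.01,0.81,0,0,0,87],[0.02,0,0.82,0,0,0,87],[0.02,-0.01,0.81,0,0,0,87],[0.03,0,0.82,0,0,0,87],[0.02,-0.01,0.81,0,0,0,87]], "newtons": 12}}

```text
time: 27.22
position: [0.6223, -0.1363, 0.0266]
tcp_rot: [-0.63, 0.777, -0.0, 0.0]
wrist_force: [0.2, -0.2, -1.1]
grip_width: 0.087
finger_force: 0.0
```

Call:
{"op": "apply_moves", "data": {"series": [[0,0,0,0,0,0,87],[0,0,0,0,0,0,87],[0,0,0,0,0,0,30],[0,0,0,0,0,0,30],[0,0,0,0,0,0,30],[0,0,0,0,0,0,30],[0,0,0,0,0,0,30],[0,0,-0.4,0,0,0,30]]}}

```text
time: 27.88
position: [0.6212, -0.134, 0.0389]
tcp_rot: [-0.631, 0.776, 0.0, -0.001]
wrist_force: [-0.2, 0.6, -1.0]
grip_width: 0.066
finger_force: 11.9
```

Call:
{"op": "apply_moves", "data": {"series": [[0,0,-0.79,0,0,0,30],[0,0,-0.79,0,0,0,30],[0,0,-0.8,0,0,0,30],[0,0,-0.79,0,0,0,30],[0,0,-0.8,0,0,0,30],[0,0,-0.79,0,0,0,30],[0,0,-0.8,0,0,0,30],[0,0,-0.79,0,0,0,30]]}}

```text
time: 28.55
position: [0.6219, -0.1338, 0.2328]
tcp_rot: [-0.631, 0.776, -0.001, 0.0]
wrist_force: [0.2, 0.4, -0.3]
grip_width: 0.0655
finger_force: 11.9
```

Call:
{"op": "apply_moves", "data": {"series": [[0,0,-0.99,0,0,0,30],[0,0,-0.99,0,0,0,30],[-0.7,0.55,0,0,0,-0.029,30],[-0.73,0.52,0,0,0,-0.029,30],[-0.75,0.49,0,0,0,-0.029,30],[-0.77,0.45,0,0,0,-0.029,30],[-0.79,0.42,0,0,0,-0.029,30],[-0.81,0.38,0,0,0,-0.029,30]]}}

```text
time: 29.22
position: [0.5494, 0.0111, 0.2906]
tcp_rot: [0.732, -0.682, 0.001, -0.0]
wrist_force: [0.9, 0.7, -0.3]
grip_width: 0.0661
finger_force: 11.9
```

Call:
{"op": "apply_moves", "data": {"series": [[-0.82,0.35,0,0,0,-0.029,30],[-0.84,0.31,0,0,0,-0.029,30],[-0.85,0.27,0,0,0,-0.029,30],[-0.87,0.23,0,0,0,-0.029,30],[-0.87,0.19,0,0,0,-0.029,30],[-0.88,0.15,0,0,0,-0.029,30],[-0.89,0.11,0,0,0,-0.029,30],[-0.89,0.07,0,0,0,-0.029,30]]}}

```text
time: 29.88
position: [0.4529, 0.2027, 0.2903]
tcp_rot: [0.843, -0.538, 0.001, -0.0]
wrist_force: [0.4, 0.0, -0.2]
grip_width: 0.0661
finger_force: 11.9
```

Call:
{"op": "apply_moves", "data": {"series": [[-0.9,0.03,0,0,0,-0.029,30],[-0.89,-0.02,0,0,0,-0.029,30],[0,0,0.5,0,0,0,30],[0,0,0.78,0,0,0,30],[0,0,0.78,0,0,0,30],[0,0,0.78,0,0,0,30],[0,0,0.78,0,0,0,30],[0,0,0.78,0,0,0,30]]}}

```text
time: 30.55
position: [0.4301, 0.2498, 0.1571]
tcp_rot: [0.866, -0.5, 0.001, -0.0]
wrist_force: [-0.0, -0.1, -1.5]
grip_width: 0.0658
finger_force: 11.9
```

Call:
{"op": "apply_moves", "data": {"series": [[0,0,0.78,0,0,0,30],[0,0,0.77,0,0,0,30],[0,0,0.78,0,0,0,30],[0,0,0.7,0,0,0,30],[0,0,0.5,0,0,0,30],[0,0,0,0,0,0,30],[0,0,0,0,0,0,30],[0,0,0,0,0,0,30]]}}

```text
time: 31.22
position: [0.431, 0.2503, 0.0526]
tcp_rot: [0.866, -0.5, 0.001, -0.001]
wrist_force: [-0.4, 0.3, -0.8]
grip_width: 0.0661
finger_force: 11.9
```

Run:
```python
from h import *
p,r,s=state(); print(p,s['grip_width'],s['finger_force'],s['wrist_force'],s['joint_pos'].round(2))
plan([((.43,.25,.034),None,30,10,3),(None,None,87,28,6),((.43,.25,.29),None,87,28)])
```

```text
[0.43104816 0.25031381 0.05257907] 0.06614080002300209 11.926806124174618 [-0.35926847  0.28060035 -0.77528169] [ 0.92  0.26 -0.6   0.   -0.71 -0.4 ]
[[0,0.02,0.31,0,0,0,30],[-0.01,0.02,0.31,0,0,0,30],[0,0,0,0,0,0,30],[0,0,0,0,0,0,30],[0,0,0,0,0,0,30],[0,0,0,0,0,0,87],[0,0,0,0,0,0,87],[0,0,0,0,0,0,87]]
[[0,0,0,0,0,0,87],[0,0,0,0,0,0,87],[0,0,0,0,0,0,87],[0,0,-0.85,0,0,0,87],[0,0,-0.85,0,0,0,87],[0,0,-0.85,0,0,0,87],[0,0,-0.85,0,0,0,87],[0,0,-0.86,0,0,0,87]]
[[0,0,-0.85,0,0,0,87],[0,-0.01,-0.86,0,0,0,87],[0,0,-0.85,0,0,0,87],[0.01,-0.01,-0.86,0,0,0,87],[0,0,-0.85,0,0,0,87],[0,0,0,0,0,0,87],[0,0,0,0,0,0,87],[0,0,0,0,0,0,87]]
end [0.4299 0.25   0.2899]
```

Call:
{"op": "apply_moves", "data": {"series": [[0,0.02,0.31,0,0,0,30],[0,0.02,0.31,0,0,0,30],[0,0,0,0,0,0,30],[0,0,0,0,0,0,30],[0,0,0,0,0,0,30],[0,0,0,0,0,0,87],[0,0,0,0,0,0,87],[0,0,0,0,0,0,87]]}}

```text
time: 31.88
position: [0.4295, 0.2491, 0.0328]
tcp_rot: [0.866, -0.5, 0.001, 0.0]
wrist_force: [-0.1, 0.4, 0.8]
grip_width: 0.0808
finger_force: 0.0
```

Call:
{"op": "apply_moves", "data": {"series": [[0,0,0,0,0,0,87],[0,0,0,0,0,0,87],[0,0,-0.4,0,0,0,87],[0,0,-0.85,0,0,0,87],[0,0,-0.85,0,0,0,87],[0,0,-0.85,0,0,0,87],[0,0,-0.85,0,0,0,87],[0,0,-0.86,0,0,0,87]]}}

```text
time: 32.55
position: [0.4291, 0.2489, 0.1738]
tcp_rot: [0.866, -0.5, 0.001, 0.0]
wrist_force: [0.7, -0.9, -0.2]
grip_width: 0.0874
finger_force: 0.0
```

Call:
{"op": "apply_moves", "data": {"series": [[0,0,-0.85,0,0,0,87],[0,0,-0.86,0,0,0,87],[0,0,-0.85,0,0,0,87],[0,0,-0.86,0,0,0,87],[0,0,-0.85,0,0,0,87],[0,0,0,0,0,0,87],[0,0,0,0,0,0,87],[0,0,0,0,0,0,87]]}}

```text
time: 33.22
position: [0.4287, 0.2491, 0.3]
tcp_rot: [0.866, -0.5, 0.001, 0.0]
wrist_force: [-0.6, -0.5, 0.4]
grip_width: 0.0869
finger_force: 0.0
```

Run:
```python
from h import *
p,r,s=state(); print(p)
plan([((.46,.03,.27),down(185),87,28),((.45,-.165,.24),down(165),87,28,2)])
```

```text
[0.42872374 0.24913321 0.30003826]
[[0.86,0.34,0.13,0,0,0.035,87],[0.87,0.3,0.13,0,0,0.035,87],[0.89,0.25,0.13,0,0,0.035,87],[0.9,0.2,0.12,0,0,0.035,87],[0.91,0.15,0.13,0,0,0.034,87],[0.92,0.1,0.12,0,0,0.035,87],[0.92,0.05,0.13,0,0,0.034,87],[0.92,-0.01,0.12,0,-0.001,0.035,87]]
[[0.81,0.11,0.12,0,0,0.028,87],[0.81,0.08,0.13,0,0,0.028,87],[0.81,0.04,0.12,0,0,0.028,87],[0.81,0.01,0.13,0,0,0.028,87],[0.81,-0.03,0.12,0,0,0.027,87],[0.81,-0.07,0.13,0,0,0.028,87],[0.81,-0.1,0.12,0,0,0.027,87],[0.8,-0.13,0.13,0,0,0.028,87]]
[[0,0,0,0,0,0,87],[0,0,0,0,0,0,87],[0,0,0,0,0,0,87],[0,0,0,0,0,0,87],[0,0,0,0,0,0,87],[0,0,0,0,0,0,87],[0,0,0,0,0,0,87],[0,0,0,0,0,0,87]]
end [ 0.4499 -0.1649  0.24  ]
```

Call:
{"op": "apply_moves", "data": {"series": [[0.86,0.34,0.13,0,0,0.035,87],[0.87,0.3,0.13,0,0,0.035,87],[0.89,0.25,0.13,0,0,0.035,87],[0.9,0.2,0.12,0,0,0.035,87],[0.91,0.15,0.13,0,0,0.034,87],[0.92,0.1,0.12,0,0,0.035,87],[0.92,0.05,0.13,0,0,0.034,87],[0.92,-0.01,0.12,0,0,0.035,87]]}}

```text
time: 33.88
position: [0.4598, 0.0286, 0.2691]
tcp_rot: [0.736, -0.677, 0.0, 0.001]
wrist_force: [-0.3, 0.4, -0.4]
grip_width: 0.0871
finger_force: 0.0
```

Call:
{"op": "apply_moves", "data": {"series": [[0.81,0.11,0.12,0,0,0.028,87],[0.81,0.08,0.13,0,0,0.028,87],[0.81,0.04,0.12,0,0,0.028,87],[0.81,0.01,0.13,0,0,0.028,87],[0.81,-0.03,0.12,0,0,0.027,87],[0.81,-0.07,0.13,0,0,0.028,87],[0.81,-0.1,0.12,0,0,0.027,87],[0.8,-0.13,0.13,0,0,0.028,87]]}}

```text
time: 34.55
position: [0.4494, -0.1659, 0.2393]
tcp_rot: [-0.608, 0.794, -0.0, -0.001]
wrist_force: [0.9, 0.4, -0.3]
grip_width: 0.0871
finger_force: 0.0
```

Call:
{"op": "apply_moves", "data": {"series": [[0,0,0,0,0,0,50],[0,0,0,0,0,0,50],[0,0,0,0,0,0,50],[0,0,0,0,0,0,50],[0,0,0,0,0,0,50],[0,0,0,0,0,0,50],[0,0,0,0,0,0,50],[0,0,0,0,0,0,50]]}}

```text
time: 35.22
position: [0.4505, -0.1643, 0.2409]
tcp_rot: [-0.609, 0.793, -0.001, 0.0]
wrist_force: [0.1, -0.3, 0.5]
grip_width: 0.0505
finger_force: 0.0
```

Run:
```python
from h import *
p,r,s=state(); print(p,s['joint_pos'].round(2))
c=cam('wrist','pics/w4.png'); a=cam('scene'); b=cam('side')
# rods: points at z .028-.038 near rack, clustered
C=np.r_[cloud(c).reshape(-1,3)]
m=(C[:,2]>.029)&(C[:,2]<.04)&(C[:,0]>.3)&(C[:,0]<.54)&(C[:,1]<-.15)&(C[:,1]>-.36); Q=C[m]
g=np.zeros((300,300),np.uint8); ij=((Q[:,:2]-[.28,-.4])*1000).astype(int); g[ij[:,0],ij[:,1]]=255
n,l,st,ce=cv2.connectedComponentsWithStats(cv2.dilate(g,np.ones((3,3))))
for k in range(1,n):
    if st[k,4]>60: print('cluster x,y',.28+ce[k,1]/1000,-.4+ce[k,0]/1000,st[k,2:5])
```

```text
[ 0.45053011 -0.1643333   0.24090884] [ 0.06  0.02 -0.38  0.   -1.17 -0.32]
cluster x,y 0.3692072538860104 -0.20231260794473233 [ 27  27 579]
cluster x,y 0.3871629502572899 -0.2962761578044597 [ 28  27 583]
cluster x,y 0.45720486111111114 -0.2857309027777778 [ 27  27 576]
```

View pics/w4.png

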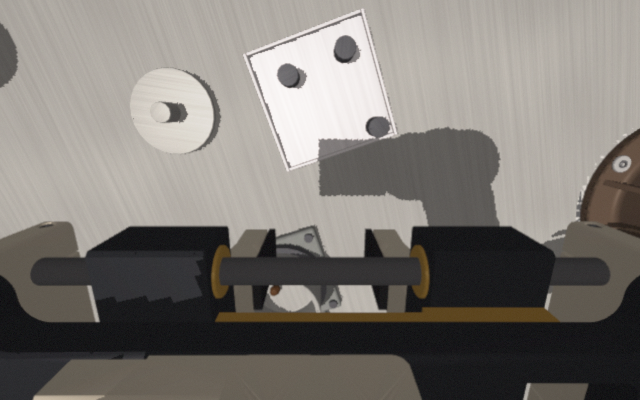

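Three rods are in the rack, at (289,75), (345,48) and (377,127). The last one was shifted a little by the disturbance. The lid is at (172,110).

```bash
cat >> h.py <<'E'
J=np.array([.541,-.0225])
def rod(xy,off,p0,r0,az=165):
    D=down(az); x,y=xy; jx,jy=J+off
    plan([((x,y,.10),D,50,28),((x,y,.016),D,50,22,1),(None,None,15,28,4),((x,y,.15),D,15,28),((jx,jy,.15),D,15,28),((jx,jy,.097),D,15,20,1),(None,None,45,28,3),((jx,jy,.15),D,50,28)],p0,r0)
    return (jx,jy,.15),D
E
python3 - <<'E'
from h import *
p,r,s=state()
p,r=rod((.457,-.2855),(-.019,.011),p,r)
p,r=rod((.387,-.296),(.019,.008),p,r)
E
```

```text
[[0.55,-0.18,0.67,0,0,0,50],[0.55,-0.18,0.67,0,0,0,50],[0.55,-0.18,0.67,0,0,0,50],[0.55,-0.18,0.67,0,0,0,50],[0.54,-0.17,0.67,0,0,0,50],[0.55,-0.18,0.68,-0.001,0,0,50],[0.54,-0.17,0.67,0,-0.001,0,50],[0,0,0.7,0,0,0,50]]
[[0,0,0.7,0,0,0,50],[0,0,0.7,0,0,0,50],[0.01,0,0.7,0,0,0,50],[0,0,0,0,0,0,50],[0,0,0,0,0,0,15],[0,0,0,0,0,0,15],[0,0,0,0,0,0,15],[0,0,0,0,0,0,15]]
[[0,0,-0.89,0,0,0,15],[0,0,-0.89,0,0,0,15],[0,0,-0.9,0,0,0,15],[0,0,-0.89,0,0,0,15],[-0.01,-0.01,-0.9,0,0,0,15],[-0.85,0.02,0,0,0,0,15],[-0.85,0.03,0,0,0,0,15],[-0.85,0.02,0,0,0,0,15]]
[[-0.85,0.03,0,0,0,0,15],[-0.85,0.02,0,0,0,0,15],[-0.86,0.03,0,0,0,0,15],[-0.85,0.02,0,0,0,0,15],[-0.86,0.03,0,0,0,0,15],[-0.85,0.02,0,0,0,0,15],[-0.86,0.03,0.01,0,0,0,15],[-0.85,0.02,0,0,0,0,15]]
[[0,0,0.59,0,0,0,15],[0,0,0.59,0,0,0,15],[0,0,0.59,0,0,0,15],[0,0,0,0,0,0,15],[0,0,0,0,0,0,45],[0,0,0,0,0,0,45],[0,0,0,0,0,0,45],[0,0,-0.88,0,0,0,50]]
[[0,0,-0.89,0,0,0,50],[0,0,0,0,0,0,50],[0,0,0,0,0,0,50],[0,0,0,0,0,0,50],[0,0,0,0,0,0,50],[0,0,0,0,0,0,50],[0,0,0,0,0,0,50],[0,0,0,0,0,0,50]]
end [ 0.5221 -0.0115  0.15  ]
[[0.86,0.16,0.14,0,0,0,50],[
[... 376 characters left out ...]
0,50],[0,0,0,0,0,0,15],[0,0,0,0,0,0,15],[0,0,0,0,0,0,15],[0,0,0,0,0,0,15],[0,0,-0.89,0,0,0,15],[0,0,-0.9,0,0,0,15],[0,0,-0.89,0,0,0,15]]
[[0,0,-0.9,0,0,0,15],[0,0,-0.89,0,0,0,15],[-0.88,-0.26,0,0,0,0,15],[-0.88,-0.26,0,0,0,0,15],[-0.88,-0.26,0,0,0,0,15],[-0.88,-0.26,0,0,0,0,15],[-0.88,-0.26,0,0,0,0,15],[-0.88,-0.26,0,0,0,0,15]]
[[-0.88,-0.26,0,0,0,0,15],[-0.88,-0.26,0,0,0,0,15],[-0.88,-0.26,0,0,0,0,15],[-0.88,-0.27,0,0,0,0,15],[-0.88,-0.26,0,0,0,0,15],[-0.87,-0.27,0,0,0,0,15],[0,0,0.59,0,0,0,15],[0,0,0.59,0,0,0,15]]
[[0,0,0.59,0,0,0,15],[0,0,0,0,0,0,15],[0,0,0,0,0,0,45],[0,0,0,0,0,0,45],[0,0,0,0,0,0,45],[0,0,-0.88,0,0,0,50],[0,0,-0.89,0,0,0,50],[0,0,0,0,0,0,50]]
end [ 0.56   -0.0145  0.15  ]
```

Call:
{"op": "apply_moves", "data": {"series": [[0.55,-0.18,0.67,0,0,0,50],[0.55,-0.18,0.67,0,0,0,50],[0.55,-0.18,0.67,0,0,0,50],[0.55,-0.18,0.67,0,0,0,50],[0.54,-0.17,0.67,0,0,0,50],[0.55,-0.18,0.68,0,0,0,50],[0.54,-0.17,0.67,0,0,0,50],[0,0,0.7,0,0,0,50]], "newtons": 25}}

```text
time: 36.03
position: [0.4572, -0.2878, 0.078]
tcp_rot: [-0.608, 0.794, -0.001, 0.0]
wrist_force: [0.7, -0.1, -0.5]
grip_width: 0.0501
finger_force: 0.0
```

Call:
{"op": "apply_moves", "data": {"series": [[0,0,0.7,0,0,0,50],[0,0,0.7,0,0,0,50],[0,0,0.7,0,0,0,50],[0,0,0,0,0,0,50],[0,0,0,0,0,0,15],[0,0,0,0,0,0,15],[0,0,0,0,0,0,15],[0,0,0,0,0,0,15]]}}

```text
time: 36.7
position: [0.4579, -0.2858, 0.0174]
tcp_rot: [-0.609, 0.793, -0.002, 0.001]
wrist_force: [0.1, 0.0, 0.3]
grip_width: 0.0289
finger_force: 0.0
```

Call:
{"op": "apply_moves", "data": {"series": [[0,0,0,0,0,0,15],[0,0,0,0,0,0,15],[0,0,0,0,0,0,15],[0,0,-0.89,0,0,0,15],[0,0,-0.9,0,0,0,15],[0,0,-0.89,0,0,0,15],[0,0,-0.9,0,0,0,15],[0,0,-0.89,0,0,0,15]]}}

```text
time: 37.37
position: [0.4564, -0.2853, 0.1517]
tcp_rot: [-0.609, 0.793, -0.001, 0.0]
wrist_force: [0.7, -0.1, -1.8]
grip_width: 0.0245
finger_force: 25.0
```

Run:
```python
from h import *
p,r,s=state(); print(p,s['grip_width'],s['finger_force'],s['wrist_force'])
```

```text
[ 0.45638301 -0.28528171  0.15170934] 0.024505170246988783 24.999065101146698 [ 0.71580742 -0.05504575 -1.7580416 ]
```

Held. Now I'll drop it in the jar and fetch the second.

Call:
{"op": "apply_moves", "data": {"series": [[-0.85,0.02,0,0,0,0,15],[-0.85,0.03,0,0,0,0,15],[-0.85,0.02,0,0,0,0,15],[-0.85,0.03,0,0,0,0,15],[-0.85,0.02,0,0,0,0,15],[-0.86,0.03,0,0,0,0,15],[-0.85,0.02,0,0,0,0,15],[-0.86,0.03,0,0,0,0,15]]}}

```text
time: 38.03
position: [0.5039, -0.085, 0.1502]
tcp_rot: [-0.609, 0.793, -0.001, 0.0]
wrist_force: [0.5, -0.4, -0.7]
grip_width: 0.0242
finger_force: 25.0
```

Call:
{"op": "apply_moves", "data": {"series": [[-0.85,0.02,0,0,0,0,15],[-0.86,0.03,0,0,0,0,15],[-0.85,0.02,0,0,0,0,15],[0,0,0.59,0,0,0,15],[0,0,0.59,0,0,0,15],[0,0,0.59,0,0,0,15],[0,0,0,0,0,0,15],[0,0,0,0,0,0,50]]}}

```text
time: 38.7
position: [0.5212, -0.0118, 0.0965]
tcp_rot: [-0.609, 0.793, -0.001, -0.001]
wrist_force: [-0.4, -0.5, 1.4]
grip_width: 0.0271
finger_force: 0.0
```

Call:
{"op": "apply_moves", "data": {"series": [[0,0,0,0,0,0,50],[0,0,0,0,0,0,50],[0,0,0,0,0,0,50],[0,0,-0.88,0,0,0,50],[0,0,-0.89,0,0,0,50],[0,0,0,0,0,0,50],[0,0,0,0,0,0,50],[0,0,0,0,0,0,50]]}}

```text
time: 39.37
position: [0.5217, -0.0115, 0.1502]
tcp_rot: [-0.609, 0.793, -0.001, 0.001]
wrist_force: [-0.7, 1.6, -0.0]
grip_width: 0.0503
finger_force: 0.0
```

Call:
{"op": "apply_moves", "data": {"series": [[0.86,0.16,0.14,0,0,0,50],[0.86,0.16,0.14,0,0,0,50],[0.86,0.16,0.14,0,0,0,50],[0.86,0.16,0.14,0,0,0,50],[0.86,0.16,0.14,0,0,0,50],[0.86,0.16,0.14,0,0,0,50],[0.86,0.16,0.14,0,0,0,50],[0.86,0.15,0.14,0,0,0,50]]}}

```text
time: 40.03
position: [0.4302, -0.202, 0.1154]
tcp_rot: [-0.609, 0.793, -0.0, -0.0]
wrist_force: [0.3, 0.3, -0.2]
grip_width: 0.05
finger_force: 0.0
```

Call:
{"op": "apply_moves", "data": {"series": [[0.86,0.16,0.14,0,0,0,50],[0.86,0.15,0.14,0,0,0,50],[0.86,0.16,0.13,0,0,0,50],[0.86,0.15,0.14,0,0,0,50],[0,0,0,0,0,0,50],[0,0,0,0,0,0,50],[0,0,0,0,0,0,50],[0,0,0,0,0,0,50]]}}

```text
time: 40.7
position: [0.3871, -0.2955, 0.0997]
tcp_rot: [-0.609, 0.793, -0.001, 0.0]
wrist_force: [0.2, 0.1, 0.0]
grip_width: 0.0501
finger_force: 0.0
```

Run:
```python
from h import *
p,r,s=state(); print(p,s['grip_width'],s['finger_force'],s['wrist_force'])
c=cam('wrist')
C=np.r_[cloud(c).reshape(-1,3)]
m=(C[:,2]>.029)&(C[:,2]<.04)&(C[:,0]>.3)&(C[:,0]<.54)&(C[:,1]<-.15)&(C[:,1]>-.39); Q=C[m]
g=np.zeros((300,300),np.uint8); ij=((Q[:,:2]-[.28,-.4])*1000).astype(int); g[ij[:,0],ij[:,1]]=255
n,l,st,ce=cv2.connectedComponentsWithStats(cv2.dilate(g,np.ones((3,3))))
for k in range(1,n):
    if st[k,4]>60: print('cluster x,y',.28+ce[k,1]/1000,-.4+ce[k,0]/1000,st[k,2:5])
rod((.387,-.296),(.019,.008),p,r)
```

```text
[ 0.38708407 -0.29547231  0.09971738] 0.050083496456601664 0.0 [0.23028037 0.07620818 0.01635974]
cluster x,y 0.3707795454545455 -0.20405909090909094 [ 25  23 440]
cluster x,y 0.3868030303030303 -0.2969713804713805 [ 27  27 594]
[[0.02,0,-0.01,-0.001,-0.001,0,50],[0,0,0.7,0,0,0,50],[0,0,0.7,0,0,0,50],[0,0,0.7,0,0,0,50],[0,0,0.7,0,0,0,50],[0,0,0,0,0,0,50],[0,0,0,0,0,0,15],[0,0,0,0,0,0,15]]
[[0,0,0,0,0,0,15],[0,0,0,0,0,0,15],[0,0,-0.89,0,0,0,15],[0,0,-0.89,0,0,0,15],[0,0,-0.9,0,0,0,15],[0,0,-0.89,0,0,0,15],[0,0,-0.9,0,0,0,15],[-0.88,-0.26,0,0,0,0,15]]
[[-0.88,-0.26,0,0,0,0,15],[-0.88,-0.26,0,0,0,0,15],[-0.88,-0.26,0,0,0,0,15],[-0.88,-0.26,0,0,0,0,15],[-0.88,-0.26,0,0,0,0,15],[-0.88,-0.26,0,0,0,0,15],[-0.88,-0.27,0,0,0,0,15],[-0.88,-0.26,0,0,0,0,15]]
[[-0.88,-0.27,0,0,0,0,15],[-0.88,-0.26,0.01,0,0,0,15],[-0.88,-0.27,0,0,0,0,15],[0,0,0.59,0,0,0,15],[0,0,0.59,0,0,0,15],[0,0,0.59,0,0,0,15],[0,0,0,0,0,0,15],[0,0,0,0,0,0,45]]
[[0,0,0,0,0,0,45],[0,0,0,0,0,0,45],[0,0,-0.88,0,0,0,50],[0,0,-0.89,0,0,0,50],[0,0,0,0,0,0,50],[0,0,0,0,0,0,50],[0,0,0,0,0,0,50],[0,0,0,0,0,0,50]]
end [ 0.5601 -0.0145  0.15  ]
```

Call:
{"op": "apply_moves", "data": {"series": [[0.02,0,0,0,0,0,50],[0,0,0.7,0,0,0,50],[0,0,0.7,0,0,0,50],[0,0,0.7,0,0,0,50],[0,0,0.7,0,0,0,50],[0,0,0,0,0,0,50],[0,0,0,0,0,0,15],[0,0,0,0,0,0,15]]}}

```text
time: 41.42
position: [0.3874, -0.2965, 0.0167]
tcp_rot: [-0.609, 0.793, -0.001, 0.0]
wrist_force: [0.3, -0.8, -0.4]
grip_width: 0.0415
finger_force: 0.0
```

Call:
{"op": "apply_moves", "data": {"series": [[0,0,0,0,0,0,15],[0,0,0,0,0,0,15],[0,0,0,0,0,0,15],[0,0,0,0,0,0,15],[0,0,0,0,0,0,15],[0,0,-0.89,0,0,0,15],[0,0,-0.89,0,0,0,15],[0,0,-0.9,0,0,0,15]]}}

```text
time: 42.08
position: [0.3861, -0.2964, 0.0972]
tcp_rot: [-0.609, 0.793, -0.0, -0.0]
wrist_force: [0.9, 1.0, -1.9]
grip_width: 0.0243
finger_force: 25.0
```

Call:
{"op": "apply_moves", "data": {"series": [[0,0,-0.89,0,0,0,15],[0,0,-0.9,0,0,0,15],[-0.88,-0.26,0,0,0,0,15],[-0.88,-0.26,0,0,0,0,15],[-0.88,-0.26,0,0,0,0,15],[-0.88,-0.26,0,0,0,0,15],[-0.88,-0.26,0,0,0,0,15],[-0.88,-0.26,0,0,0,0,15]]}}

```text
time: 42.75
position: [0.4732, -0.1544, 0.1503]
tcp_rot: [-0.609, 0.793, -0.001, 0.0]
wrist_force: [0.5, 0.4, -0.2]
grip_width: 0.024
finger_force: 25.0
```

Call:
{"op": "apply_moves", "data": {"series": [[-0.88,-0.26,0,0,0,0,15],[-0.88,-0.26,0,0,0,0,15],[-0.88,-0.27,0,0,0,0,15],[-0.88,-0.26,0,0,0,0,15],[-0.88,-0.27,0,0,0,0,15],[-0.88,-0.27,0,0,0,0,15],[0,0,0.59,0,0,0,15],[0,0,0.59,0,0,0,15]]}}

```text
time: 43.42
position: [0.5614, -0.0134, 0.1149]
tcp_rot: [-0.609, 0.793, -0.001, 0.001]
wrist_force: [-0.1, -0.1, -2.1]
grip_width: 0.0242
finger_force: 25.0
```

Call:
{"op": "apply_moves", "data": {"series": [[0,0,0.59,0,0,0,15],[0,0,0,0,0,0,15],[0,0,0,0,0,0,50],[0,0,0,0,0,0,50],[0,0,0,0,0,0,50],[0,0,0,0,0,0,50],[0,0,-0.88,0,0,0,50],[0,0,-0.89,0,0,0,50]]}}

```text
time: 44.08
position: [0.5591, -0.0153, 0.15]
tcp_rot: [-0.609, 0.793, -0.0, -0.001]
wrist_force: [0.9, 0.1, -0.3]
grip_width: 0.0493
finger_force: 0.0
```

Call:
{"op": "apply_moves", "data": {"series": [[0.77,0.45,0.16,0,0,0,50],[0.77,0.45,0.16,0,0,0,50],[0.77,0.45,0.17,0,0,0,50],[0.77,0.45,0.17,0,0,0,50],[0.77,0.45,0.17,0,0,0,50],[0.77,0.45,0.17,0,0,0,50],[0.77,0.45,0.17,0,0,0,50],[0.77,0.45,0.17,0,0,0,50]]}}

```text
time: 44.75
position: [0.4073, -0.1663, 0.1104]
tcp_rot: [-0.609, 0.793, -0.002, 0.001]
wrist_force: [1.2, -1.6, -0.1]
grip_width: 0.0498
finger_force: 0.0
```

Call:
{"op": "apply_moves", "data": {"series": [[0.77,0.45,0.17,0,0,0,50],[0.77,0.45,0.17,0,0,0,50],[0,0,0,0,0,0,50],[0,0,0,0,0,0,50],[0,0,0,0,0,0,50],[0,0,0,0,0,0,50],[0,0,0,0,0,0,50],[0,0,0,0,0,0,50]]}}

```text
time: 45.42
position: [0.3705, -0.2028, 0.0996]
tcp_rot: [-0.609, 0.793, -0.001, 0.0]
wrist_force: [-0.7, 0.4, -0.2]
grip_width: 0.05
finger_force: 0.0
```

Run:
```python
from h import *
p,r,s=state(); print(p,s['grip_width'],s['finger_force'],s['wrist_force'],s['joint_pos'].round(2))
c=cam('wrist'); S=cam('scene')
C=np.r_[cloud(c).reshape(-1,3)]
m=(C[:,2]>.029)&(C[:,2]<.04)&(C[:,0]>.3)&(C[:,0]<.54)&(C[:,1]<-.13)&(C[:,1]>-.39); Q=C[m]
g=np.zeros((300,300),np.uint8); ij=((Q[:,:2]-[.28,-.4])*1000).astype(int); g[ij[:,0],ij[:,1]]=255
n,l,st,ce=cv2.connectedComponentsWithStats(cv2.dilate(g,np.ones((3,3))))
for k in range(1,n):
    if st[k,4]>60: print('cluster x,y',.28+ce[k,1]/1000,-.4+ce[k,0]/1000,st[k,2:5])
rod((.3695,-.203),(.0,-.022),p,r)
```

```text
[ 0.37048911 -0.20281599  0.09961721] 0.04995960019544414 0.0 [-0.67719057  0.36976157 -0.17467079] [-0.03  0.07 -0.7   0.   -0.8  -0.23]
cluster x,y 0.36884290540540543 -0.2024712837837838 [ 28  27 592]
[[0.01,0.03,-0.01,-0.001,-0.001,0.001,50],[0,0,0.7,0,0,0,50],[0,0,0.7,0,0,0,50],[0,0,0.7,0,0,0,50],[0.01,0,0.7,0,0,0,50],[0,0,0,0,0,0,50],[0,0,0,0,0,0,15],[0,0,0,0,0,0,15]]
[[0,0,0,0,0,0,15],[0,0,0,0,0,0,15],[0,0,-0.89,0,0,0,15],[0,0,-0.89,0,0,0,15],[0,0,-0.9,0,0,0,15],[0,0,-0.89,0,0,0,15],[-0.01,0,-0.9,0,0,0,15],[-0.73,-0.46,0,0,0,0,15]]
[[-0.73,-0.46,0,0,0,0,15],[-0.73,-0.46,0,0,0,0,15],[-0.73,-0.46,0,0,0,0,15],[-0.73,-0.46,0,0,0,0,15],[-0.73,-0.46,0,0,0,0,15],[-0.73,-0.46,0,0,0,0,15],[-0.74,-0.47,0,0,0,0,15],[-0.73,-0.46,0.01,0,0,0,15]]
[[0,0,0.59,0,0,0,15],[0,0,0.59,0,0,0,15],[0,0,0.58,0,0,0,15],[0,0,0,0,0,0,15],[0,0,0,0,0,0,45],[0,0,0,0,0,0,45],[0,0,0,0,0,0,45],[0,0,-0.88,0,0,0,50]]
[[0,0,-0.88,0,0,0,50],[0,0,0,0,0,0,50],[0,0,0,0,0,0,50],[0,0,0,0,0,0,50],[0,0,0,0,0,0,50],[0,0,0,0,0,0,50],[0,0,0,0,0,0,50],[0,0,0,0,0,0,50]]
end [ 0.541  -0.0446  0.1499]
```

Call:
{"op": "apply_moves", "data": {"series": [[0.01,0.04,0,0,0,0,50],[0,0,0.7,0,0,0,50],[0,0,0.7,0,0,0,50],[0,0,0.7,0,0,0,50],[0,0,0.7,0,0,0,50],[0,0,0,0,0,0,50],[0,0,0,0,0,0,15],[0,0,0,0,0,0,15]]}}

```text
time: 46.18
position: [0.369, -0.2033, 0.0161]
tcp_rot: [-0.609, 0.793, -0.001, 0.0]
wrist_force: [1.2, -0.6, 0.2]
grip_width: 0.0415
finger_force: 0.0
```

Call:
{"op": "apply_moves", "data": {"series": [[0,0,0,0,0,0,15],[0,0,0,0,0,0,15],[0,0,0,0,0,0,15],[0,0,0,0,0,0,15],[0,0,0,0,0,0,15],[0,0,-0.89,0,0,0,15],[0,0,-0.89,0,0,0,15],[0,0,-0.9,0,0,0,15]]}}

```text
time: 46.85
position: [0.3679, -0.2031, 0.0968]
tcp_rot: [-0.609, 0.793, -0.0, -0.0]
wrist_force: [1.5, 1.0, -1.2]
grip_width: 0.0243
finger_force: 25.0
```

Call:
{"op": "apply_moves", "data": {"series": [[0,0,-0.89,0,0,0,15],[0,0,-0.9,0,0,0,15],[-0.73,-0.46,0,0,0,0,15],[-0.73,-0.46,0,0,0,0,15],[-0.73,-0.46,0,0,0,0,15],[-0.73,-0.46,0,0,0,0,15],[-0.73,-0.46,0,0,0,0,15],[-0.73,-0.46,0,0,0,0,15]]}}

```text
time: 47.52
position: [0.4831, -0.0966, 0.1499]
tcp_rot: [-0.609, 0.793, -0.001, 0.0]
wrist_force: [0.4, -1.1, -1.2]
grip_width: 0.0242
finger_force: 25.0
```

Call:
{"op": "apply_moves", "data": {"series": [[-0.73,-0.46,0,0,0,0,15],[-0.74,-0.47,0,0,0,0,15],[-0.73,-0.46,0,0,0,0,15],[0,0,0,0,0,0,15],[0,0,0.59,0,0,0,15],[0,0,0.59,0,0,0,15],[0,0,0.59,0,0,0,15],[0,0,0,0,0,0,15]]}}

```text
time: 48.18
position: [0.5372, -0.0452, 0.0934]
tcp_rot: [-0.608, 0.794, 0.001, -0.002]
wrist_force: [-1.6, -0.2, -1.7]
grip_width: 0.0241
finger_force: 25.0
```

Call:
{"op": "apply_moves", "data": {"series": [[0,0,0,0,0,0,50],[0,0,0,0,0,0,50],[0,0,0,0,0,0,50],[0,0,0,0,0,0,50],[0,0,-0.88,0,0,0,50],[0,0,-0.89,0,0,0,50],[0,0,-0.87,0,0,0,50],[0,0,-0.87,0,0,0,50]]}}

```text
time: 48.85
position: [0.5399, -0.0447, 0.204]
tcp_rot: [-0.609, 0.793, -0.001, 0.001]
wrist_force: [0.3, 0.1, -0.9]
grip_width: 0.0501
finger_force: 0.0
```

Call:
{"op": "apply_moves", "data": {"series": [[0,0,-0.87,0,0,0,50],[0,0,-0.87,0,0,0,50],[-0.8,0.05,-0.2,0,0,0,50],[-0.8,0.05,-0.2,0,0,0,50],[-0.8,0.05,0,0,0,0,50],[-0.8,0.05,0,0,0,0,50],[0,0,0,0,0,0,50],[0,0,0,0,0,0,50]]}}

```text
time: 49.52
position: [0.5589, 0.0507, 0.2665]
tcp_rot: [-0.609, 0.793, -0.001, 0.001]
wrist_force: [-0.2, -0.0, -0.0]
grip_width: 0.05
finger_force: 0.0
```

Run:
```python
from h import *
from scipy.optimize import least_squares
p,r,s=state(); print(p,s['grip_width'],s['wrist_force'],s['joint_pos'].round(2))
c=cam('wrist','pics/w5.png'); C=cloud(c).reshape(-1,3)
def fit(Q,r,g):
    o=least_squares(lambda x:np.hypot(Q[:,0]-x[0],Q[:,1]-x[1])-r,g,loss='soft_l1',f_scale=.002); return o.x.round(4),len(Q)
d=np.hypot(*(C[:,:2]-J).T); Q=C[(d<.065)&(abs(C[:,2]-.09)<.004)]; print('jar',fit(Q,.049,J))
g=np.array([.6085,-.2815]); d=np.hypot(*(C[:,:2]-g).T); Q=C[(d<.1)&(C[:,2]>.036)&(C[:,2]<.05)]; print('boss top mean',Q.mean(0) if len(Q) else 0,len(Q))
Q=C[(d<.1)&(abs(C[:,2]-.014)<.003)]; print('lid plate',Q.mean(0),(Q.min(0)+Q.max(0))/2,len(Q))
q=C[(np.hypot(*(C[:,:2]-J).T)<.044)&(C[:,2]<.088)]; print('in jar top z',np.percentile(q[:,2],[50,95,99.5]))
```

```text
[0.55893165 0.05074806 0.26652098] 0.049978750769970944 [-0.20744266 -0.02838733 -0.04408953] [ 0.44  0.15 -0.18  0.   -1.24 -0.7 ]
jar (array([ 0.5425, -0.0216]), 1677)
boss top mean 0 0<stdin>:9: RuntimeWarning: Mean of empty slice.
  ret = um.true_divide(
Traceback (most recent call last):
ValueError: zero-size array to reduction operation minimum which has no identity
```

View pics/w5.png

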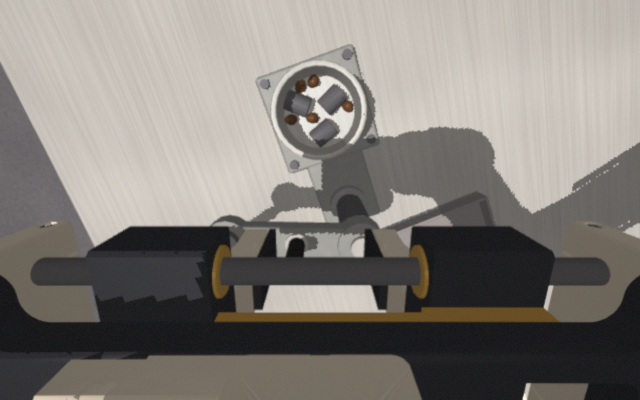

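The jar holds all 3 rods and 5 clods. Its mouth is centred at pixel (320,110). Next is the lid.

Call:
{"op": "apply_moves", "data": {"series": [[0.9,-0.36,0.25,0,0,0,50],[0.9,-0.36,0.25,0,0,0,50],[0.9,-0.36,0.25,0,0,0,50],[0.9,-0.36,0.25,0,0,0,50],[0.9,-0.36,0.25,0,0,0,50],[0.9,-0.36,0.25,0,0,0,50],[0.9,-0.36,0.25,0,0,0,50],[0.9,-0.36,0.25,0,0,0,50]]}}

```text
time: 50.23
position: [0.5859, -0.1838, 0.2064]
tcp_rot: [-0.608, 0.794, -0.001, 0.0]
wrist_force: [0.6, -0.1, -0.2]
grip_width: 0.05
finger_force: 0.0
```

Call:
{"op": "apply_moves", "data": {"series": [[0.9,-0.36,0.25,0,0,0,50],[0,0,0,0,0,0,50],[0,0,0,0,0,0,50],[0,0,0,0,0,0,50],[0,0,0,0,0,0,50],[0,0,0,0,0,0,50],[0,0,0,0,0,0,50],[0,0,0,0,0,0,50]]}}

```text
time: 50.9
position: [0.5901, -0.2095, 0.1992]
tcp_rot: [-0.609, 0.793, -0.001, 0.0]
wrist_force: [-0.0, 0.4, -0.4]
grip_width: 0.0498
finger_force: 0.0
```

Run:
```python
from h import *
p,r,s=state(); print(p,s['grip_width'],s['wrist_force'],s['joint_pos'].round(2))
c=cam('wrist','pics/w6.png'); C=cloud(c).reshape(-1,3)
g=np.array([.6085,-.2815]); d=np.hypot(*(C[:,:2]-g).T); Q=C[(d<.1)&(C[:,2]>.037)&(C[:,2]<.046)]; print('boss top',Q.mean(0),(Q.min(0)+Q.max(0))/2,len(Q))
b=Q[:,:2].mean(0); D=down(165)
# pillar/arm geometry from all scene clouds
S=cloud(cam('scene')); K=cloud(cam('side')); A=np.r_[S.reshape(-1,3),K.reshape(-1,3)]
m=(A[:,2]>.152)&(A[:,2]<.17)&(abs(A[:,0]-.6)<.12)&(abs(A[:,1]-.09)<.07); print('arm pts',m.sum(),A[m].min(0),A[m].max(0))
Q=A[(A[:,2]>.03)&(A[:,2]<.13)&(np.hypot(A[:,0]-.535,A[:,1]-.1)<.035)]
from scipy.optimize import least_squares
print('pillar',least_squares(lambda x:np.hypot(Q[:,0]-x[0],Q[:,1]-x[1])-.018,[.535,.105],loss='soft_l1',f_scale=.002).x,len(Q))
Q=A[(A[:,2]>.165)&(A[:,2]<.206)&(np.hypot(A[:,0]-.592,A[:,1]-.089)<.02)]
print('pin',least_squares(lambda x:np.hypot(Q[:,0]-x[0],Q[:,1]-x[1])-.008,[.592,.089],loss='soft_l1',f_scale=.002).x,len(Q))
Q=A[(A[:,2]>.175)&(A[:,2]<.195)&(A[:,0]>.62)&(A[:,0]<.9)&(A[:,1]>0)&(A[:,1]<.25)]; 
for x in np.arange(.63,.9,.02):
    q=Q[abs(Q[:,0]-x)<.01]; print(round(x,2),q.mean(0).round(3) if len(q) else 0,len(q))
plan([((b[0],b[1],.12),D,50,28),((b[0],b[1],.019),D,50,22,2),(None,None,12,28,6)])
```

```text
[ 0.5900609  -0.20951497  0.19919875] 0.04982641804377854 [-0.02928534  0.42832587 -0.36494184] [-0.03  0.3  -0.14  0.   -1.13 -0.23]
boss top [ 0.60968288 -0.28348381  0.0413639 ] [ 0.60970091 -0.28348759  0.04060682] 427
arm pts 854 [0.50670207 0.05042913 0.15201049] [0.68083801 0.13064685 0.1698209 ]
pillar [0.5323481  0.10871072] 585
pin [0.59229482 0.09202008] 114
0.63 [0.639 0.07  0.188] 4
0.65 [0.65  0.068 0.187] 109
0.67 [0.669 0.07  0.187] 81
0.69 [0.691 0.083 0.185] 71
0.71 [0.71  0.088 0.186] 64
0.73 [0.73  0.096 0.185] 64
0.75 [0.75  0.104 0.186] 65
0.77 [0.771 0.111 0.186] 67
0.79 [0.789 0.117 0.187] 82
0.81 [0.81  0.124 0.187] 77
0.83 [0.83  0.132 0.187] 81
0.85 [0.85  0.139 0.187] 78
0.87 [0.868 0.145 0.186] 59
0.89 0 0
[[0.55,-0.32,0.66,0,0,0,50],[0.55,-0.31,0.66,0,0,0,50],[0.55,-0.32,0.66,-0.001,0,0,50],[0.55,-0.31,0.65,0,-0.001,0,50],[0,0,0.67,0,0,0,50],[0,0,0.68,0,0,0,50],[0,0,0.67,0,0,0,50],[0,0,0.68,0,0,0,50]]
[[0,0,0.67,0,0,0,50],[0,0,0,0,0,0,50],[0,0,0,0,0,0,50],[0,0,0,0,0,0,12],[0,0,0,0,0,0,12],[0,0,0,0,0,0,12],[0,0,0,0,0,0,12],[0,0,0,0,0,0,12]]
[[0,0,0,0,0,0,12],[0,0,0,0,0,0,12],[0,0,0,0,0,0,12],[0,0,0,0,0,0,12],[0,0,0,0,0,0,12],[0,0,0,0,0,0,12],[0,0,0,0,0,0,12],[0,0,0,0,0,0,12]]
end [ 0.6096 -0.2834  0.019 ]
```

Call:
{"op": "apply_moves", "data": {"series": [[0.55,-0.32,0.66,0,0,0,50],[0.55,-0.31,0.66,0,0,0,50],[0.55,-0.32,0.66,0,0,0,50],[0.55,-0.31,0.65,0,0,0,50],[0,0,0.67,0,0,0,50],[0,0,0.68,0,0,0,50],[0,0,0.67,0,0,0,50],[0,0,0.68,0,0,0,50]], "newtons": 40}}

```text
time: 51.72
position: [0.6095, -0.2841, 0.038]
tcp_rot: [-0.609, 0.793, -0.001, 0.0]
wrist_force: [-0.2, 1.1, -0.5]
grip_width: 0.0501
finger_force: 0.0
```

Call:
{"op": "apply_moves", "data": {"series": [[0,0,0.67,0,0,0,50],[0,0,0,0,0,0,50],[0,0,0,0,0,0,50],[0,0,0,0,0,0,12],[0,0,0,0,0,0,12],[0,0,0,0,0,0,12],[0,0,0,0,0,0,12],[0,0,0,0,0,0,12]]}}

```text
time: 52.38
position: [0.6095, -0.284, 0.0195]
tcp_rot: [-0.609, 0.793, -0.001, 0.0]
wrist_force: [0.7, 0.7, 3.7]
grip_width: 0.0232
finger_force: 40.0
```

Call:
{"op": "apply_moves", "data": {"series": [[0,0,0,0,0,0,12],[0,0,0,0,0,0,12],[0,0,0,0,0,0,12],[0,0,0,0,0,0,12],[0,0,0,0,0,0,12],[0,0,0,0,0,0,12],[0,0,0,0,0,0,12],[0,0,0,0,0,0,12]]}}

```text
time: 53.05
position: [0.6096, -0.284, 0.0195]
tcp_rot: [-0.609, 0.793, -0.001, 0.0]
wrist_force: [-1.4, 1.2, 6.2]
grip_width: 0.023
finger_force: 40.0
```

Run:
```python
from h import *
p,r,s=state(); print(p,s['grip_width'],s['finger_force'],s['wrist_force'])
x,y=.5425,-.0216
plan([((p[0],p[1],.16),None,12,24),((x,y,.16),None,12,24,2),((x,y,p[2]+.094),None,12,20,2)])
```

```text
[ 0.60956249 -0.28395109  0.01952346] 0.023009306481805904 40.0044983625412 [-1.42812472  1.21673206  6.20792675]
[[0,0,-0.78,0,0,0,12],[0,0,-0.78,0,0,0,12],[0,0,-0.78,0,0,0,12],[0,0,-0.78,0,0,0,12],[0,0,-0.78,0,0,0,12],[0,-0.01,-0.78,0,0,0,12],[-0.66,0.37,0,0,0,0,12],[-0.65,0.37,0,0,0,0,12]]
[[-0.66,0.37,0,0,0,0,12],[-0.65,0.37,0,0,0,0,12],[-0.66,0.37,0,0,0,0,12],[-0.65,0.37,0,0,0,0,12],[-0.66,0.37,0,0,0,0,12],[-0.65,0.37,0,0,0,0,12],[-0.66,0.37,0,0,0,0,12],[-0.65,0.36,-0.01,0,0,0,12]]
[[-0.66,0.37,0,0,0,0,12],[-0.65,0.36,-0.01,0,0,0,12],[0,0,0,0,0,0,12],[0,0,0,0,0,0,12],[0,0,0.52,0,0,0,12],[0,0,0.52,0,0,0,12],[-0.01,0.01,0.51,0,0,0,12],[0,0,0,0,0,0,12]]
[[0,0,0,0,0,0,12],[0,0,0,0,0,0,12],[0,0,0,0,0,0,12],[0,0,0,0,0,0,12],[0,0,0,0,0,0,12],[0,0,0,0,0,0,12],[0,0,0,0,0,0,12],[0,0,0,0,0,0,12]]
end [ 0.5424 -0.0215  0.1136]
```

Call:
{"op": "apply_moves", "data": {"series": [[0,0,-0.4,0,0,0,12],[0,0,-0.78,0,0,0,12],[0,0,-0.78,0,0,0,12],[0,0,-0.78,0,0,0,12],[0,0,-0.78,0,0,0,12],[0,0,-0.78,0,0,0,12],[0,0,-0.38,0,0,0,12],[-0.65,0.37,0,0,0,0,12]]}}

```text
time: 53.72
position: [0.6057, -0.2648, 0.1625]
tcp_rot: [-0.608, 0.794, -0.003, 0.001]
wrist_force: [1.8, 1.0, -3.0]
grip_width: 0.0231
finger_force: 40.0
```

Call:
{"op": "apply_moves", "data": {"series": [[-0.66,0.37,0,0,0,0,12],[-0.65,0.37,0,0,0,0,12],[-0.66,0.37,0,0,0,0,12],[-0.65,0.37,0,0,0,0,12],[-0.66,0.37,0,0,0,0,12],[-0.65,0.37,0,0,0,0,12],[-0.66,0.37,0,0,0,0,12],[-0.65,0.36,0,0,0,0,12]]}}

```text
time: 54.38
position: [0.5578, -0.0863, 0.1584]
tcp_rot: [-0.609, 0.793, -0.0, -0.0]
wrist_force: [0.5, 0.6, -2.8]
grip_width: 0.0233
finger_force: 40.0
```

Call:
{"op": "apply_moves", "data": {"series": [[-0.66,0.37,0,0,0,0,12],[-0.65,0.37,0,0,0,0,12],[-0.66,0.36,0,0,0,0,12],[0,0,0,0,0,0,12],[0,0,0.52,0,0,0,12],[0,0,0.52,0,0,0,12],[0,0,0.51,0,0,0,12],[0,0,0,0,0,0,12]]}}

```text
time: 55.05
position: [0.5398, -0.0222, 0.1091]
tcp_rot: [-0.608, 0.794, 0.001, -0.002]
wrist_force: [-0.8, -0.3, -4.9]
grip_width: 0.0228
finger_force: 40.0
```

Run:
```python
from h import *
p,r,s=state(); print(p,s['grip_width'],s['finger_force'],s['wrist_force'])
cam('scene','pics/s7.png'); cam('side','pics/d7.png')
plan([((.5425,-.0216,p[2]),None,12,20,2),((.5425,-.0216,.1025),None,12,3,2)])
```

```text
[ 0.53983107 -0.02224369  0.10911166] 0.022761118953087224 39.998799562454224 [-0.79350511 -0.33507493 -4.88316561]
[[-0.02,-0.02,0.1,0,0,0,12],[0,0,0,0,0,0,12],[0,0,0,0,0,0,12],[0,0,0.07,0,0,0,12],[0,0,0.07,0,0,0,12],[0,0,0.08,0,0,0,12],[0,0,0,0,0,0,12],[0,0,0,0,0,0,12]]
end [ 0.5426 -0.0217  0.1024]
```

Call:
{"op": "apply_moves", "data": {"series": [[0,0,0,0,0,0,12],[0,0,0,0,0,0,12],[0,0,0.05,0,0,0,12],[0,0,0.05,0,0,0,12],[0,0,0.05,0,0,0,12],[0,0,0.05,0,0,0,12],[0,0,0,0,0,0,12],[0,0,0,0,0,0,12]]}}

```text
time: 55.82
position: [0.5423, -0.0218, 0.1062]
tcp_rot: [-0.609, 0.793, -0.001, -0.0]
wrist_force: [0.3, 0.2, -2.7]
grip_width: 0.0234
finger_force: 40.0
```

Run:
```python
from h import *
p,r,s=state(); print(p,s['wrist_force'])
```

```text
[ 0.54229827 -0.02178162  0.10621927] [ 0.3362203   0.16616984 -2.73752812]
```

Call:
{"op": "apply_moves", "data": {"series": [[0,0,0.04,0,0,0,12],[0,0,0.04,0,0,0,12],[0,0,0.03,0,0,0,12],[0,0,0,0,0,0,12],[0,0,0,0,0,0,12],[0,0,0,0,0,0,12],[0,0,0,0,0,0,12],[0,0,0,0,0,0,12]]}}

```text
time: 56.48
position: [0.5425, -0.0218, 0.1035]
tcp_rot: [-0.609, 0.793, -0.001, 0.0]
wrist_force: [-3.4, 0.5, 6.1]
grip_width: 0.0235
finger_force: 40.0
```

Run:
```python
from h import *
p,r,s=state(); print(p,s['wrist_force'])
```

```text
[ 0.54249992 -0.021774    0.10348694] [-3.42653988  0.52141582  6.08925115]
```

```bash
cat >> h.py <<'E'
PIL=np.array([.5323,.1087])
def arc(a): a=np.radians(a); return PIL+.0622*np.array([np.cos(a),np.sin(a)])
E
python3 - <<'E'
from h import *
a0=-15.6; q=arc(a0)
plan([(None,None,50,28,5),((.5425,-.0218,.27),None,50,24),((q[0],q[1],.27),down(a0+270),45,28,2)])
W=[((q[0],q[1],.168),down(a0+270),45,20,2),(None,None,10,28,6)]
plan(W,(q[0],q[1],.27),down(a0+270))
W=[]
for a in np.linspace(a0,-86.5,17)[1:]: W.append(((*arc(a),.168),down(a+270),10,28))
plan(W,(q[0],q[1],.168),down(a0+270))
E
```

```text
[[0,0,0,0,0,0,50],[0,0,0,0,0,0,50],[0,0,0,0,0,0,50],[0,0,0,0,0,0,50],[0,0,0,0,0,0,50],[0,0,-0.79,0,0,0,50],[0,0,-0.79,0,0,0,50],[0,0,-0.79,0,0,0,50]]
[[0,0,-0.8,0,0,0,50],[0,0,-0.79,0,0,0,50],[0,-0.01,-0.8,0,0,0,50],[0.01,0,-0.79,0,0,0,50],[-0.32,-0.05,0,0,0,-0.076,45],[-0.31,-0.08,0,0,0,-0.076,45],[-0.29,-0.12,0,0,0,-0.076,45],[-0.28,-0.16,0,0,0,-0.077,45]]
[[-0.26,-0.19,0,0,0,-0.076,45],[-0.23,-0.22,0,0,0,-0.077,45],[-0.21,-0.24,0,0,0,-0.076,45],[-0.17,-0.27,0,0,0,-0.077,45],[-0.14,-0.28,0,0,0,-0.076,45],[-0.11,-0.3,0,0,0,-0.077,45],[-0.07,-0.31,0,0,0,-0.076,45],[-0.03,-0.32,0,0,-0.001,-0.077,45]]
[[0,-0.31,0,0,0,-0.076,45],[0,0,0,0,0,0,45],[0,0,0,0,0,0,45],[0,0,0,0,0,0,45],[0,0,0,0,0,0,45],[0,0,0,0,0,0,45],[0,0,0,0,0,0,45],[0,0,0,0,0,0,45]]
end [0.5921 0.0919 0.2699]
[[0,0,0.57,0,0,0,45],[0,0,0.57,0,0,0,45],[0,0,0.57,0,0,0,45],[0,0,0.56,0,0,0,45],[0,0,0.56,0,0,0,45],[0,0,0.57,0,0,0,45],[0,0,0,0,0,0,45],[0,0,0,0,0,0,45]]
[[0,0,0,0,0,0,10],[0,0,0,0,0,0,10],[0,0,0,0,0,0,10],[0,0,0,0,0,0,10],[0,0,0,0,0,0,10],[0,0,0,0,0,0,10],[0,0,0,0,0,0,10],[0,0,0,0,0,0,10]]
end [0.5922 0.092  0.168 ]
[[-0.01,0.16,0,0,0,0.049,10],[0,0.16,0,0,0,0.049,10],[-0.01,0.16,0,0,0,0.05,10],[0,0.16,0,0,0,0.049,10],[-0.01,0.16,0,0,0,0.049,10],[-0.01,0.16,0,0,0,0.049,10],[0,0.16,0,0,0,0.05,10],[-0.01,0.16,0,0,0,0.049,10]]
[[-0.01,0.16,0,0,0,0.049,10],[0,0.16,0,0,0,0.049,10],[-0.01,0.16,0,0,0,0.05,10],[0,0.16,0,0,0,0.049,10],[-0.01,0.16,0,0,0,0.049,10],[-0.01,0.16,0,0,0,0.049,10],[0,0.16,0,0,0,0.05,10],[-0.01,0.16,0,0,0,0.049,10]]
end [0.5362 0.0467 0.168 ]
```

Call:
{"op": "apply_moves", "data": {"series": [[0,0,0,0,0,0,50],[0,0,0,0,0,0,50],[0,0,0,0,0,0,50],[0,0,0,0,0,0,50],[0,0,0,0,0,0,50],[0,0,-0.79,0,0,0,50],[0,0,-0.79,0,0,0,50],[0,0,-0.79,0,0,0,50]]}}

```text
time: 57.15
position: [0.542, -0.0218, 0.1746]
tcp_rot: [-0.609, 0.793, -0.001, -0.0]
wrist_force: [-0.1, 1.3, -0.7]
grip_width: 0.0494
finger_force: 0.0
```

Call:
{"op": "apply_moves", "data": {"series": [[0,0,-0.8,0,0,0,50],[0,0,-0.79,0,0,0,50],[0,0,-0.8,0,0,0,50],[0,0,-0.79,0,0,0,50],[-0.32,-0.05,0,0,0,-0.076,45],[-0.31,-0.08,0,0,0,-0.076,45],[-0.29,-0.12,0,0,0,-0.076,45],[-0.28,-0.16,0,0,0,-0.077,45]]}}

```text
time: 57.82
position: [0.5577, 0.014, 0.2697]
tcp_rot: [0.781, -0.624, 0.001, -0.0]
wrist_force: [0.2, 0.3, -0.0]
grip_width: 0.0447
finger_force: 0.0
```

Call:
{"op": "apply_moves", "data": {"series": [[-0.26,-0.19,0,0,0,-0.076,45],[-0.23,-0.22,0,0,0,-0.077,45],[-0.21,-0.24,0,0,0,-0.076,45],[-0.17,-0.27,0,0,0,-0.077,45],[-0.14,-0.28,0,0,0,-0.076,45],[-0.11,-0.3,0,0,0,-0.077,45],[-0.07,-0.31,0,0,0,-0.076,45],[-0.03,-0.32,0,0,0,-0.077,45]]}}

```text
time: 58.48
position: [0.5885, 0.0841, 0.2693]
tcp_rot: [0.981, -0.192, 0.001, 0.001]
wrist_force: [-1.4, -0.3, -0.3]
grip_width: 0.0447
finger_force: 0.0
```

Call:
{"op": "apply_moves", "data": {"series": [[0,-0.31,0,0,0,-0.076,45],[0,0,0,0,0,0,45],[0,0,0,0,0,0,45],[0,0,0,0,0,0,45],[0,0,0,0,0,0,45],[0,0,0,0,0,0,45],[0,0,0,0,0,0,45],[0,0,0,0,0,0,45]]}}

```text
time: 59.15
position: [0.5918, 0.092, 0.2696]
tcp_rot: [0.991, -0.136, 0.001, 0.0]
wrist_force: [-0.2, -0.1, -0.2]
grip_width: 0.0449
finger_force: 0.0
```

Run:
```python
from h import *
p,r,s=state(); print(p,r.as_matrix()[:,1].round(3),s['joint_pos'].round(2),s['wrist_force'])
c=cam('wrist','pics/w7.png'); S=cam('scene','pics/s8.png')
P=np.r_[cloud(c).reshape(-1,3),cloud(S).reshape(-1,3),cloud(cam('side')).reshape(-1,3)]
d=np.hypot(*(P[:,:2]-[.5425,-.0216]).T)
Q=P[(d<.056)&(d>.02)&(P[:,2]>.085)&(P[:,2]<.11)]; print('plate z',np.percentile(Q[:,2],[5,50,95]),Q[:,:2].mean(0),len(Q))
A=np.c_[Q[:,:2],np.ones(len(Q))]; print('slope',np.linalg.lstsq(A,Q[:,2],rcond=None)[0])
Q=P[(d<.03)&(P[:,2]>.119)&(P[:,2]<.135)]; print('boss',Q.mean(0) if len(Q) else 0,len(Q))
```

```text
[0.59181506 0.09202848 0.26960728] [-0.27  -0.963  0.001] [ 0.48  0.21 -0.1   0.   -1.26  0.82] [-0.15791574 -0.13341667 -0.16181405]
plate z [0.09479597 0.0973683  0.09895458] [ 0.5484231  -0.02216509] 6208
slope [-0.0029875   0.00106228  0.09877449]
boss [ 0.5440573  -0.02023566  0.12493182] 511
```

The lid is seated and level: plate top 0.0975 m, boss on the axis. Now the arm pin.

Call:
{"op": "apply_moves", "data": {"series": [[0,0,0.57,0,0,0,45],[0,0,0.57,0,0,0,45],[0,0,0.57,0,0,0,45],[0,0,0.56,0,0,0,45],[0,0,0.56,0,0,0,45],[0,0,0.57,0,0,0,45],[0,0,0,0,0,0,45],[0,0,0,0,0,0,10]], "newtons": 15}}

```text
time: 59.97
position: [0.5917, 0.0919, 0.167]
tcp_rot: [0.991, -0.136, 0.0, 0.001]
wrist_force: [0.5, 0.6, 0.4]
grip_width: 0.042
finger_force: 0.0
```

Call:
{"op": "apply_moves", "data": {"series": [[0,0,0,0,0,0,10],[0,0,0,0,0,0,10],[0,0,0,0,0,0,10],[0,0,0,0,0,0,10],[0,0,0,0,0,0,10],[0,0,0,0,0,0,10],[0,0,0,0,0,0,10],[0,0,0,0,0,0,10]]}}

```text
time: 60.63
position: [0.5923, 0.0919, 0.1684]
tcp_rot: [0.991, -0.136, 0.001, 0.001]
wrist_force: [-1.9, -2.0, 5.8]
grip_width: 0.0156
finger_force: 15.0
```

Call:
{"op": "apply_moves", "data": {"series": [[0,0.16,0,0,0,0.049,10],[0,0.16,0,0,0,0.049,10],[-0.01,0.16,0,0,0,0.05,10],[0,0.16,0,0,0,0.049,10],[-0.01,0.16,0,0,0,0.049,10],[-0.01,0.16,0,0,0,0.049,10],[0,0.16,0,0,0,0.05,10],[-0.01,0.16,0,0,0,0.049,10]]}}

```text
time: 61.3
position: [0.5732, 0.0622, 0.1683]
tcp_rot: [0.902, -0.433, 0.002, -0.002]
wrist_force: [3.7, 5.5, 0.1]
grip_width: 0.0157
finger_force: 15.0
```

Run:
```python
from h import *
p,r,s=state(); print(p,r.as_matrix()[:,1].round(3),s['grip_width'],s['finger_force'],s['wrist_force'],'pin angle',np.degrees(np.arctan2(*(p[:2]-PIL)[::-1])),np.linalg.norm(p[:2]-PIL))
```

```text
[0.57321095 0.06216904 0.1683311 ] [-0.78  -0.626 -0.005] 0.01566409562264861 15.004115402698517 [3.72846992 5.52029068 0.09642649] pin angle -48.677418519261906 0.06195833815619837
```

Call:
{"op": "apply_moves", "data": {"series": [[-0.01,0.16,0,0,0,0.049,10],[0,0.16,0,0,0,0.049,10],[-0.01,0.16,0,0,0,0.05,10],[0,0.16,0,0,0,0.049,10],[-0.01,0.16,0,0,0,0.049,10],[-0.01,0.16,0,0,0,0.049,10],[0,0.16,0,0,0,0.05,10],[-0.01,0.16,0,0,0,0.049,10]]}}

```text
time: 61.97
position: [0.5386, 0.0478, 0.1683]
tcp_rot: [0.727, -0.687, 0.002, -0.002]
wrist_force: [7.7, -0.1, -0.8]
grip_width: 0.0157
finger_force: 15.0
```

Call:
{"op": "apply_moves", "data": {"series": [[0,0,0,0,0,0,10],[0,0,0,0,0,0,10],[0,0,0,0,0,0,10],[0,0,0,0,0,0,10],[0,0,0,0,0,0,10],[0,0,0,0,0,0,10],[0,0,0,0,0,0,10],[0,0,0,0,0,0,10]]}}

```text
time: 62.63
position: [0.5375, 0.0477, 0.1683]
tcp_rot: [0.729, -0.685, 0.001, -0.001]
wrist_force: [2.5, 3.7, 4.8]
grip_width: 0.0158
finger_force: 15.0
```

Run:
```python
from h import *
p,r,s=state(); print(p,r.as_matrix()[:,1].round(3),s['grip_width'],s['finger_force'],s['wrist_force'],'pin angle',np.degrees(np.arctan2(*(p[:2]-PIL)[::-1])),np.linalg.norm(p[:2]-PIL))
```

```text
[0.53753881 0.04767553 0.16829445] [-0.998 -0.062 -0.004] 0.015796360781970005 15.006323754787445 [2.53725648 3.74698507 4.82029958] pin angle -85.09331920428073 0.06124893056471508
```

Call:
{"op": "apply_moves", "data": {"series": [[0,0.05,0,0,0,0,10],[0,0.05,0,0,0,0,10],[0,0.05,0,0,0,0,10],[0,0,0,0,0,0,10],[0,0,0,0,0,0,10],[0,0,0,0,0,0,10],[0,0,0,0,0,0,10],[0,0,0,0,0,0,10]]}}

```text
time: 63.3
position: [0.5375, 0.0477, 0.1684]
tcp_rot: [0.729, -0.685, 0.004, -0.004]
wrist_force: [23.4, -0.8, -11.2]
grip_width: 0.0158
finger_force: 15.0
```

Run:
```python
from h import *
p,r,s=state(); print(p,s['grip_width'],s['finger_force'],s['wrist_force'],'pin angle',np.degrees(np.arctan2(*(p[:2]-PIL)[::-1])))
```

```text
[0.53747495 0.04770197 0.16835633] 0.015831443297690952 15.00309705734253 [ 23.42061346  -0.8226072  -11.19553771] pin angle -85.15075398581453
```

Call:
{"op": "apply_moves", "data": {"series": [[0,-0.1,0,0,0,0,10],[0,0,0,0,0,0,45],[0,0,0,0,0,0,45],[0,0,0,0,0,0,45],[0,0,0,0,0,0,45],[0,0,0,0,0,0,45],[0,0,-0.5,0,0,0,45],[0,0,-0.8,0,0,0,45]]}}

```text
time: 63.97
position: [0.5326, 0.0461, 0.2043]
tcp_rot: [0.728, -0.686, -0.001, 0.003]
wrist_force: [1.3, 0.1, 0.3]
grip_width: 0.0446
finger_force: 0.0
```

Call:
{"op": "apply_moves", "data": {"series": [[0,0,-0.8,0,0,0,45],[0,0,-0.8,0,0,0,45],[0,0,-0.8,0,0,0,45],[0,0,0,0,0,0,45],[0,0,0,0,0,0,45],[0,0,0,0,0,0,45],[0,0,0,0,0,0,45],[0,0,0,0,0,0,45]]}}

```text
time: 64.63
position: [0.534, 0.0467, 0.2773]
tcp_rot: [0.728, -0.686, 0.0, 0.001]
wrist_force: [0.7, 1.1, 0.1]
grip_width: 0.0449
finger_force: 0.0
```

Run:
```python
from h import *
p,r,s=state(); print(p,s['joint_pos'].round(2))
P=np.r_[cloud(cam('wrist','pics/w8.png')).reshape(-1,3),cloud(cam('scene','pics/s9.png')).reshape(-1,3),cloud(cam('side')).reshape(-1,3)]
A=np.array([.5425,-.0216]); v=P[:,:2]-A; rr=np.hypot(*v.T); az=np.degrees(np.arctan2(v[:,1],v[:,0]))
m=(P[:,2]>.172)&(P[:,2]<.197)&(rr>.06)&(rr<.24)&(az>-75)&(az<-20)
for lo in np.arange(.06,.24,.03):
    k=m&(rr>=lo)&(rr<lo+.03); print(round(lo,2),k.sum(),np.median(az[k]).round(1) if k.any() else 0,P[k].mean(0).round(3) if k.any() else 0)
# arm bar direction
k=(P[:,2]>.15)&(P[:,2]<.166)&(P[:,1]<.08)&(P[:,1]>.02)&(abs(P[:,0]-.54)<.03); print('bar mid x',P[k].mean(0),(P[k].min(0)+P[k].max(0))/2)
a=-50.5; q=A+.17*np.array([np.cos(np.radians(a)),np.sin(np.radians(a))])
plan([((*q,.27),down(a+270),45,28,2)])
```

```text
[0.5340018  0.04665991 0.27733158] [ 0.45  0.1  -0.21  0.   -1.26 -0.39]
0.06 1101 -51.0 [ 0.59  -0.08   0.187]
0.09 565 -50.1 [ 0.605 -0.097  0.187]
0.12 137 -53.1 [ 0.625 -0.13   0.188]
0.15 159 -52.6 [ 0.644 -0.152  0.188]
0.18 164 -52.3 [ 0.663 -0.175  0.188]
0.21 138 -51.6 [ 0.681 -0.195  0.187]
bar mid x [0.53757161 0.04750075 0.1585354 ] [0.53561475 0.05004177 0.15791936]
[[0.76,-0.39,0.03,0,0,-0.045,45],[0.79,-0.33,0.03,0,0,-0.044,45],[0.81,-0.27,0.03,0,0,-0.045,45],[0.83,-0.22,0.03,0,0,-0.044,45],[0.84,-0.16,0.03,0,0,-0.045,45],[0.85,-0.1,0.03,0,0,-0.044,45],[0.85,-0.04,0.03,0,0,-0.045,45],[0.86,0.02,0.03,0,0,-0.044,45]]
[[0.85,0.08,0.03,0.001,-0.001,-0.045,45],[0,0,0,0,0,0,45],[0,0,0,0,0,0,45],[0,0,0,0,0,0,45],[0,0,0,0,0,0,45],[0,0,0,0,0,0,45],[0,0,0,0,0,0,45],[0,0,0,0,0,0,45]]
end [ 0.6506 -0.1528  0.2701]
```

Call:
{"op": "apply_moves", "data": {"series": [[0.76,-0.39,0.03,0,0,-0.045,45],[0.79,-0.33,0.03,0,0,-0.044,45],[0.81,-0.27,0.03,0,0,-0.045,45],[0.83,-0.22,0.03,0,0,-0.044,45],[0.84,-0.16,0.03,0,0,-0.045,45],[0.85,-0.1,0.03,0,0,-0.044,45],[0.85,-0.04,0.03,0,0,-0.045,45],[0.86,0.02,0.03,0,0,-0.044,45]], "newtons": 30}}

```text
time: 65.45
position: [0.6384, -0.1317, 0.2711]
tcp_rot: [0.89, -0.456, 0.001, 0.0]
wrist_force: [0.4, 0.5, 0.7]
grip_width: 0.0452
finger_force: 0.0
```

Call:
{"op": "apply_moves", "data": {"series": [[0.85,0.08,0.03,0,0,-0.045,45],[0,0.15,0,0,0,0,45],[0,0,0,0,0,0,45],[0,0,0.59,0,0,0,45],[0,0,0.59,0,0,0,45],[0,0,0.59,0,0,0,45],[0,0,0.6,0,0,0,45],[0,0,0.6,0,0,0,45]]}}

```text
time: 66.12
position: [0.6471, -0.1547, 0.1812]
tcp_rot: [0.905, -0.426, 0.001, 0.0]
wrist_force: [0.3, -0.1, 0.2]
grip_width: 0.0452
finger_force: 0.0
```

Call:
{"op": "apply_moves", "data": {"series": [[0,0,0.6,0,0,0,45],[0,0,0,0,0,0,45],[0,0,0,0,0,0,10],[0,0,0,0,0,0,10],[0,0,0,0,0,0,10],[0,0,0,0,0,0,10],[0,0,0,0,0,0,10],[0,0,0,0,0,0,10]]}}

```text
time: 66.78
position: [0.6486, -0.1555, 0.165]
tcp_rot: [0.905, -0.426, 0.002, -0.0]
wrist_force: [2.4, 1.9, 3.8]
grip_width: 0.0216
finger_force: 30.0
```

```bash
cat >> h.py <<'E'
AX=np.array([.5425,-.0216])
def wst():
    p,r,s=state(); v=p[:2]-AX; a=np.arctan2(v[1],v[0]); t=np.array([np.sin(a),-np.cos(a)])
    y=r.as_matrix()[:,1]
    print(p.round(4),'az',np.degrees(a).round(2),'rad',np.linalg.norm(v).round(4),'yaw err',(np.degrees(np.arctan2(y[1],y[0]))-np.degrees(a)-270+180)%360-180,'Ft',(s['wrist_force'][:2]@t).round(2),'F',s['wrist_force'].round(1),'M',s['moment'].round(2),s['grip_width'].round(4),s['finger_force'],s['time'])
    return p,r,np.degrees(a)
E
python3 - <<'E'
from h import *
p,r,a=wst()
R0=np.linalg.norm(p[:2]-AX)
W=[((*(AX+R0*np.array([np.cos(np.radians(b)),np.sin(np.radians(b))])),p[2]),down(b+270),10,28) for b in np.linspace(a,-112,13)[1:]]
plan(W)
E
```

```text
Traceback (most recent call last):
  File "h.py", line 66, in wst
    print(p.round(4),'az',np.degrees(a).round(2),'rad',np.linalg.norm(v).round(4),'yaw err',(np.degrees(np.arctan2(y[1],y[0]))-np.degrees(a)-270+180)%360-180,'Ft',(s['wrist_force'][:2]@t).round(2),'F',s['wrist_force'].round(1),'M',s['moment'].round(2),s['grip_width'].round(4),s['finger_force'],s['time'])
                                                                                                                                                                                                                                                            ^^^^^^^^^^^^^^^^^^^^^
AttributeError: 'float' object has no attribute 'round'
```

```bash
sed -i "s/s\['grip_width'\].round(4)/round(s['grip_width'],4)/" h.py
python3 - <<'E'
from h import *
p,r,a=wst()
R0=np.linalg.norm(p[:2]-AX)
W=[((*(AX+R0*np.array([np.cos(np.radians(b)),np.sin(np.radians(b))])),p[2]),down(b+270),10,28) for b in np.linspace(a,-112,13)[1:]]
plan(W)
E
```

```text
[ 0.6486 -0.1555  0.165 ] az -51.61 rad 0.1709 yaw err 1.145269578788941 Ft -3.04 F [2.4 1.9 3.8] M [ 0.76 -0.77 -0.11] 0.0216 30.004474818706512 66.7833
[[-0.03,0.5,0,-0.002,-0.002,0.069,10],[-0.02,0.5,0,0,0,0.056,10],[-0.03,0.5,0,0,0,0.055,10],[-0.02,0.5,0,0,0,0.056,10],[-0.02,0.5,0,0,0,0.056,10],[-0.02,0.5,0,0,0,0.056,10],[-0.02,0.5,0,0,0,0.056,10],[-0.03,0.5,0,0,0,0.056,10]]
[[-0.02,0.5,0,0,0,0.056,10],[-0.02,0.5,0,0,0,0.056,10],[-0.02,0.5,0,0,0,0.056,10],[-0.03,0.5,0,0,0,0.056,10],[0,0,0,0,0,0,10],[0,0,0,0,0,0,10],[0,0,0,0,0,0,10],[0,0,0,0,0,0,10]]
end [ 0.4784 -0.1799  0.1649]
```

Call:
{"op": "apply_moves", "data": {"series": [[-0.03,0.5,0,0,0,0.069,10],[-0.02,0.5,0,0,0,0.056,10],[-0.03,0.5,0,0,0,0.055,10],[-0.02,0.5,0,0,0,0.056,10],[-0.02,0.5,0,0,0,0.056,10],[-0.02,0.5,0,0,0,0.056,10],[-0.02,0.5,0,0,0,0.056,10],[-0.03,0.5,0,0,0,0.056,10]]}}

```text
time: 67.45
position: [0.5358, -0.1928, 0.1647]
tcp_rot: [-0.694, 0.72, -0.002, 0.001]
wrist_force: [0.2, 2.2, 4.2]
grip_width: 0.0208
finger_force: 30.0
```

```bash
python3 -c "
from h import *
wst()"
```

```text
[ 0.5358 -0.1928  0.1647] az -92.24 rad 0.1713 yaw err 0.15710918760822778 Ft -0.1 F [0.2 2.2 4.2] M [ 1.22 -0.36  0.3 ] 0.0208 30.01207262277603 67.45
```

Call:
{"op": "apply_moves", "data": {"series": [[-0.02,0.5,0,0,0,0.056,10],[-0.02,0.5,0,0,0,0.056,10],[-0.02,0.5,0,0,0,0.056,10],[-0.03,0.5,0,0,0,0.056,10],[0,0,0,0,0,0,10],[0,0,0,0,0,0,10],[0,0,0,0,0,0,10],[0,0,0,0,0,0,10]]}}

```text
time: 68.12
position: [0.4783, -0.1801, 0.1643]
tcp_rot: [-0.56, 0.829, -0.001, 0.001]
wrist_force: [-0.6, 3.9, 8.4]
grip_width: 0.0211
finger_force: 30.0
```

Run:
```python
from h import *
p,r,a=wst()
R0=np.linalg.norm(p[:2]-AX)
W=[((*(AX+R0*np.array([np.cos(np.radians(b)),np.sin(np.radians(b))])),p[2]),down(b+270),10,28) for b in np.linspace(a,-125,9)[1:]]
plan(W)
```

```text
[ 0.4783 -0.1801  0.1643] az -112.06 rad 0.171 yaw err 0.14223546935033937 Ft 2.05 F [-0.6  3.9  8.4] M [1.49 0.06 0.2 ] 0.0211 29.954116344451904 68.1167
[[0,0.16,0,-0.002,0,0.02,10],[0,0.16,0,0,0,0.018,10],[-0.01,0.16,0,0,0,0.017,10],[0,0.16,0,0,0,0.018,10],[0,0.16,0,0,0,0.018,10],[0,0.17,0,0,0,0.018,10],[-0.01,0.16,0,0,0,0.018,10],[0,0.16,0,0,0,0.018,10]]
end [ 0.4444 -0.1616  0.1643]
```

Call:
{"op": "apply_moves", "data": {"series": [[0,0.16,0,0,0,0.02,10],[0,0.16,0,0,0,0.018,10],[-0.01,0.16,0,0,0,0.017,10],[0,0.16,0,0,0,0.018,10],[0,0.16,0,0,0,0.018,10],[0,0.17,0,0,0,0.018,10],[0,0,0,0,0,0,10],[0,0,0,0,0,0,10]]}}

```text
time: 68.78
position: [0.4535, -0.1682, 0.1648]
tcp_rot: [-0.487, 0.873, -0.003, 0.001]
wrist_force: [4.2, -4.5, 5.5]
grip_width: 0.0212
finger_force: 30.2
```

```bash
python3 -c "
from h import *
wst()"
```

```text
[ 0.4535 -0.1682  0.1648] az -121.27 rad 0.1715 yaw err -0.3928645745074846 Ft -5.88 F [ 4.2 -4.5  5.5] M [-1.84 -1.18  0.53] 0.0212 30.206994116306305 68.7833
```

Call:
{"op": "apply_moves", "data": {"series": [[0,0.16,0,0,0,0.018,10],[0,0.16,0,0,0,0.018,10],[0,0,0,0,0,0,10],[0,0,0,0,0,0,10],[0,0,0,0,0,0,10],[0,0,0,0,0,0,10],[0,0,0,0,0,0,10],[0,0,0,0,0,0,10]]}}

```text
time: 69.45
position: [0.4462, -0.1634, 0.1649]
tcp_rot: [-0.462, 0.887, -0.003, 0.001]
wrist_force: [5.9, -7.4, 3.8]
grip_width: 0.0215
finger_force: 30.0
```

```bash
python3 -c "
from h import *
wst()"
```

```text
[ 0.4462 -0.1634  0.1649] az -124.18 rad 0.1714 yaw err -0.7380013899733626 Ft -8.99 F [ 5.9 -7.4  3.8] M [-2.6  -1.82  0.25] 0.0215 29.990199208259583 69.45
```

Call:
{"op": "apply_moves", "data": {"series": [[0,0.13,0,0,0,0.014,10],[0,0.13,0,0,0,0.014,10],[0,0.13,0,0,0,0.014,10],[0,0,0,0,0,0,10],[0,0,0,0,0,0,10],[0,0,0,0,0,0,10],[0,0,0,0,0,0,10],[0,0,0,0,0,0,10]]}}

```text
time: 70.12
position: [0.4375, -0.1567, 0.1651]
tcp_rot: [-0.433, 0.902, -0.004, 0.002]
wrist_force: [7.8, -11.6, 2.1]
grip_width: 0.0212
finger_force: 30.0
```

Run:
```python
from h import *
wst()
P=np.r_[cloud(cam('wrist')).reshape(-1,3),cloud(cam('scene','pics/s10.png')).reshape(-1,3),cloud(cam('side','pics/d10.png')).reshape(-1,3)]
v=P[:,:2]-AX; rr=np.hypot(*v.T); az=np.degrees(np.arctan2(v[:,1],v[:,0]))
m=(P[:,2]>.172)&(P[:,2]<.197)&(rr>.015)&(rr<.25)&(az<-95)&(az>-150)
for lo in np.arange(.02,.25,.02):
    k=m&(rr>=lo)&(rr<lo+.02); print(round(lo,2),k.sum(),P[k].mean(0).round(3) if k.any() else 0)
s=cv2.resize(cv2.imread('pics/s10.png')[170:300,200:400],None,fx=2.6,fy=2.6,interpolation=3); d=cv2.resize(cv2.imread('pics/d10.png')[170:300,230:430],None,fx=2.6,fy=2.6,interpolation=3)
cv2.imwrite('pics/p10.png',np.hstack([s[:,:400],d[:,:400]]))
```

```text
[ 0.4375 -0.1567  0.1651] az -127.83 rad 0.1711 yaw err -0.8996209599458211 Ft -13.29 F [  7.8 -11.6   2.1] M [-3.67 -2.83 -0.19] 0.0212 30.047478675842285 70.1167
0.02 37 [ 0.529 -0.049  0.184]
0.04 46 [ 0.519 -0.065  0.185]
0.06 39 [ 0.506 -0.081  0.185]
0.08 42 [ 0.493 -0.097  0.185]
0.1 21 [ 0.483 -0.109  0.186]
0.12 23 [ 0.46 -0.13  0.19]
0.14 1079 [ 0.45  -0.142  0.19 ]
0.16 521 [ 0.435 -0.16   0.189]
0.18 2795 [ 0.428 -0.169  0.188]
0.2 2072 [ 0.413 -0.187  0.19 ]
0.22 1336 [ 0.403 -0.199  0.188]
0.24 0 0
```

View pics/p10.png

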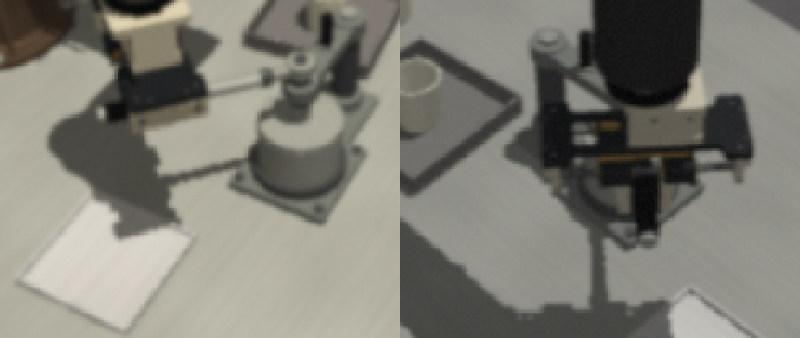

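The picture shows the wrench folded at its hinge: tube at (240,83), hinge at (268,78) on the left, with the lid seated under the spindle. The geometry gives a fold of about 0.19 rad. I'll nudge it slightly further for margin, then let go.

Call:
{"op": "apply_moves", "data": {"series": [[0,0.09,0,0,0,0.01,10],[0,0.09,0,0,0,0.01,10],[0,0,0,0,0,0,10],[0,0,0,0,0,0,10],[0,0,0,0,0,0,10],[0,0,0,0,0,0,10],[0,0,0,0,0,0,10],[0,0,0,0,0,0,10]]}}

```text
time: 70.93
position: [0.4337, -0.1534, 0.1652]
tcp_rot: [-0.418, 0.908, -0.004, 0.003]
wrist_force: [8.8, -11.5, 1.4]
grip_width: 0.0211
finger_force: 30.2
```

```bash
python3 -c "
from h import *
wst()"
```

```text
[ 0.4337 -0.1534  0.1652] az -129.53 rad 0.1709 yaw err -1.0109044693214742 Ft -14.15 F [  8.8 -11.5   1.4] M [-4.14 -3.26 -0.38] 0.0211 30.221758782863617 70.9333
```

Call:
{"op": "apply_moves", "data": {"series": [[0,-0.17,0,0,0,-0.019,10],[0,-0.17,0,0,0,-0.019,10],[0,-0.17,0,0,0,-0.019,10],[0,-0.17,0,0,0,-0.019,10],[0,-0.14,0,0,0,-0.016,10],[0,0,0,0,0,0,10],[0,0,0,0,0,0,10],[0,0,0,0,0,0,10]]}}

```text
time: 71.6
position: [0.4523, -0.1675, 0.1648]
tcp_rot: [-0.483, 0.875, -0.003, 0.002]
wrist_force: [4.8, -3.7, 4.3]
grip_width: 0.0214
finger_force: 30.2
```

Call:
{"op": "apply_moves", "data": {"series": [[0,0,0,0,0,0,50],[0,0,0,0,0,0,50],[0,0,0,0,0,0,50],[0,0,0,0,0,0,50],[0,0,0,0,0,0,50],[0,0,0,0,0,0,50],[0,0,0,0,0,0,50],[0,0,0,0,0,0,50]]}}

```text
time: 72.27
position: [0.4491, -0.1664, 0.1633]
tcp_rot: [-0.482, 0.876, -0.001, 0.0]
wrist_force: [-0.2, 0.1, -0.2]
grip_width: 0.0499
finger_force: 0.0
```

Call:
{"op": "apply_moves", "data": {"series": [[0,0,-0.4,0,0,0,50],[0,0,-0.8,0,0,0,50],[0,0,-0.8,0,0,0,50],[0,0,-0.8,0,0,0,50],[0,0,-0.8,0,0,0,50],[0,0,0,0,0,0,50],[0,0,0,0,0,0,50],[0,0,0,0,0,0,50]]}}

```text
time: 72.93
position: [0.4487, -0.1661, 0.271]
tcp_rot: [-0.482, 0.876, -0.001, 0.0]
wrist_force: [0.3, 0.6, -1.3]
grip_width: 0.05
finger_force: 0.0
```

Call:
{"op": "apply_moves", "data": {"series": [[0.8,0,-0.3,0,0,0,50],[0.8,0,-0.3,0,0,0,50],[0.8,0,-0.3,0,0,0,50],[0.8,0,-0.3,0,0,0,50],[0,0,0,0,0,0,50],[0,0,0,0,0,0,50],[0,0,0,0,0,0,50],[0,0,0,0,0,0,50]]}}

```text
time: 73.6
position: [0.3975, -0.2467, 0.3064]
tcp_rot: [-0.482, 0.876, -0.0, -0.0]
wrist_force: [-0.4, 0.3, -0.2]
grip_width: 0.0499
finger_force: 0.0
```

Run:
```python
from h import *
wst()
a=cam('scene','pics/s11.png'); b=cam('side','pics/d11.png')
P=np.r_[cloud(a).reshape(-1,3),cloud(b).reshape(-1,3)]
v=P[:,:2]-AX; rr=np.hypot(*v.T); az=np.degrees(np.arctan2(v[:,1],v[:,0]))
m=(P[:,2]>.172)&(P[:,2]<.197)&(rr>.015)&(rr<.25)&(az<-95)&(az>-150)
for lo in np.arange(.02,.25,.03):
    k=m&(rr>=lo)&(rr<lo+.03); print(round(lo,2),k.sum(),np.median(az[k]).round(1) if k.any() else 0)
k=(P[:,2]>.15)&(P[:,2]<.166)&(P[:,1]<.08)&(P[:,1]>.02)&(abs(P[:,0]-.54)<.04); print('bar',P[k].mean(0))
Q=P[(np.hypot(P[:,0]-.43,P[:,1]-.25)<.05)&(P[:,2]>.064)&(P[:,2]<.085)]; print('beaker rim',Q.mean(0),Q.min(0),Q.max(0))
s=cv2.resize(a['pixels'][130:300,200:400,::-1],None,fx=2,fy=2,interpolation=3); d=cv2.resize(b['pixels'][130:300,180:380,::-1],None,fx=2,fy=2,interpolation=3)
cv2.imwrite('pics/p11.png',np.hstack([s,d]))
```

```text
[ 0.3975 -0.2467  0.3064] az -122.78 rad 0.2678 yaw err 0.42325131509920766 Ft 0.47 F [-0.4  0.3 -0.2] M [ 0.09 -0.08 -0.07] 0.0499 0.0 73.6
0.02 60 -114.7
0.05 59 -117.5
0.08 58 -118.4
0.11 73 -118.6
0.14 121 -119.5
0.17 165 -120.4
0.2 173 -120.7
0.23 40 -121.3
bar [0.53971771 0.05374721 0.15800499]
beaker rim [0.4269453  0.2504679  0.07024958] [0.39336006 0.21267617 0.06401458] [0.46275807 0.2869964  0.07879997]
```

View pics/p11.png

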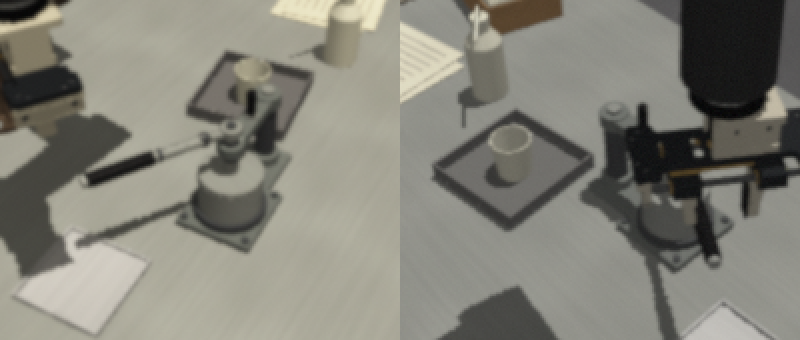

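The wrench is straight at about -120°, with its grip at (125,167) in the left half of the picture. The beaker is upright in the tray at (252,75), and the gripper touches nothing. I'll hand the job in.

```bash
python3 -c "
from h import *
print(robot.close_job())"
```

```text
the job is handed in; nothing more can be done
None
```

I handed the job in at about 74 s of the 210 s; no verdict came back. By my measurements, all 5 clods and 3 cylinders are in the jar and the lid is seated. The arm is at its stop, the wrench broke over at about 0.2 rad and was let go straight, and the empty beaker is upright in the wash-up tray.

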